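Stroke the chip carrier's valves shut

ROBOT

A 6-joint arm with a two-finger parallel gripper is mounted at the origin on the work surface. World frame = base frame: x ahead of the robot, y to its left, z up, the work surface at z = 0. Lengths are in mm, angles in rad, forces in N, time in s.
With the tool pointing down it reaches from about 300 to 775 mm from the base axis. Payload 14.6 kg.
Tool frame: the origin (TCP) lies between the finger pads; the fingertips stand 11 mm ahead of it and the grasp point (between the pads) lies 8 mm behind it; z points along the fingers, y is the direction in which the jaws open and shut (so a half turn about z gives the same grasp; the last joint's range is limited). The gripper opens to 94 mm and grips with 3 to 60 N. Pads are 16 mm wide; open, the fingers measure 119 mm over their backs; the gripper's body (75 mm by 177 mm) begins 78 mm behind the grasp point.
Start: joints at [1.075, 0.3, 1.521, -0, 1.321, -0.067], TCP at [228.675, 500.197, 183.646] pointing down, gripper open.
Joint ranges: [-3.03, 3.03], [-0.79, 2.21], [0.23, 2.52], [-1.04, 4.18], [0, 3.07], [-2.55, 2.55]. Speed limits (rad/s): [2.22, 2.22, 2.57, 3.14, 3.14, 3.14].

INTERFACE

Orientations are given as [roll, pitch, yaw] about the fixed x, y, z axes, in that order (R = Rz(yaw) Ry(pitch) Rx(roll)).
In Python, from cell import * gives the robot as it stands.
- The arm moves only by the tool arm_command, never from a script. Its argument "deltas" is a list of rows, each an object with "xyz": the shift along the world's x, y, z in m, a list of three; "turn": the turn, a rotation vector about the world's x, y, z in rad, a list of three. A call has 1 to 12 rows; each row shifts and turns the commanded pose from where the row before left it; what a row does not reach is not made up. A row lasts 1/8 s, in which the tool goes at most 62.5 mm and 10.7 degrees, less where a joint would pass 70% of its speed; a pose out of reach is approached as far as the arm can. A call with a gripper value outside its range is refused whole. "gripper" is the closure, from 0 (fully open) to 1 (shut), set as the call begins (left out, the last holds). The fingers move at their own pace and stop on an object; "force" is the grip in N (left out, the last holds). Time passes only in rows, so rows that do not move let the fingers close. It gives the time, the measured TCP pose, the force and the opening at its end, in the units of the state.
- read_state(): the state, without advancing time (a new reading comes with each control period).
- camera(name): name is "scene" or "top" or "wrist"; returns a dict with "color" (420x560x3 uint8, red, green, blue), "fx", "fy", "cx", "cy" (pixels), "rvec" (rotation vector, rad) and "tvec" (3), from world to camera coordinates, as OpenCV has them; the wrist camera has in their place "mount" (4x4, takes a point from camera to tool coordinates, whose origin is the TCP and whose axes are the flange's). Camera axes: x right, y down, z forward; pixel columns grow to the right and rows downward; lengths in mm; the calibration is good to about 2 mm. The wrist camera is an equidistant fisheye: a pixel r from the principal point sees the ray r / f radians off the axis. A picture is of the moment at which its call begins: read the wrist's pose just before it. There is no depth.
- sign_off(): hands the job in, once; it reports no verdict.
The state is a dict: "clock": time; "joints": joint angles; "qd": joint speeds; "effort": joint torques, N m; "eef_pos": TCP position; "eef_rot": TCP orientation; "wrist_force": force on the tool from outside, world axes, zero at the start; "moment": the same for the moment, N m; "finger_gap": finger opening in mm.
Only numpy, scipy, OpenCV 4.12 (cv2) and the standard library are available. Lean on these libraries where they do the work, as an engineer would, in place of code of your own. Each camera call takes 0.05 s, during which the arm holds its last target.

TASK

Shut off the chip before it is disconnected: starting at the plunger next to the tall inlet port, run closed fingertips lightly along the L-shaped row of five valve plungers on the carrier, following it round the corner to the outlet, so that each plunger in turn goes fully home and stays down. Close them one after another in that order, without grasping, lifting or shoving the carrier, leave the jars, vial and screwdriver where they are, and finish with the hand clear.

Things in the scene. Friction and masses are not known exactly. Their poses are not given: they have to be found in the camera images.
- carrier: Loose aluminium block, 200 (x) x 160 (y) x 25 mm (z), 2.3 kg, on the bench at any yaw. Origin: centre of its underside, z up. On its top: a glass chip (76 x 56 mm, 4 mm high, centre at x -35, y +30 mm), and five equal valve plungers in an L-shaped row, 50 mm apart, over a dark channel line from inlet to outlet.
- inlet (a point): Tip of the tall inlet port (steel foot 26 mm across, white plastic nozzle), 65 mm above the bench, at x -78, y -50 mm in the carrier's frame, just before the first plunger.
- outlet (a point): Top of the low steel outlet stub, 12 mm across, 32 mm above the bench, at x +30, y +64 mm in the carrier's frame, beside the last plunger.
- valve1_top (a point): Centre of the flat top of valve plunger 1 (first, nearest the tall inlet port), at x -30, y -50 mm in the carrier's frame. A low grey plastic cone, 36 mm across at its rim, 12 mm across its flat top, 7 mm from rim to top (slope 30 degrees). The top stands 39 mm above the bench when fully up and 34 mm when fully home.
- valve1 (a joint): Travel of plunger 1 in m: 0 fully up, 0.005 fully down (hard stop). It moves straight down against about 2.5 N of friction and stays where it is left, starting within 1 mm of fully up. It also goes down when a fingertip slides up over its cone.
- valve2_top (a point): Centre of the flat top of valve plunger 2 (second), at x 20, y -50 mm in the carrier's frame. Same shape as plunger 1.
- valve2 (a joint): Travel of plunger 2 in m: 0 fully up, 0.005 fully down (hard stop). It moves straight down against about 2.5 N of friction and stays where it is left.
- valve3_top (a point): Centre of the flat top of valve plunger 3 (third, at the corner of the L), at x 70, y -50 mm in the carrier's frame. Same shape as plunger 1.
- valve3 (a joint): Travel of plunger 3 in m: 0 fully up, 0.005 fully down (hard stop). It moves straight down against about 2.5 N of friction and stays where it is left.
- valve4_top (a point): Centre of the flat top of valve plunger 4 (fourth), at x 70, y 0 mm in the carrier's frame. Same shape as plunger 1.
- valve4 (a joint): Travel of plunger 4 in m: 0 fully up, 0.005 fully down (hard stop). It moves straight down against about 2.5 N of friction and stays where it is left.
- valve5_top (a point): Centre of the flat top of valve plunger 5 (fifth and last, nearest the low outlet stub), at x 70, y 50 mm in the carrier's frame. Same shape as plunger 1.
- valve5 (a joint): Travel of plunger 5 in m: 0 fully up, 0.005 fully down (hard stop). It moves straight down against about 2.5 N of friction and stays where it is left.
- bottle_a: Clear glass jar with a lid, 56 mm diameter, 92 mm high, standing on the bench beside the carrier. Origin: centre of its underside; to be left alone.
- bottle_b: Amber glass jar with a lid, 52 mm diameter, 80 mm high, standing on the bench beside the carrier. Origin: centre of its underside; to be left alone.
- vial: Small glass vial, 20 mm diameter, 40 mm high, standing loose on the carrier's top at the edge away from the plungers. Origin: centre of its underside; to be left alone.
- driver: Screwdriver with grey handle, 150 mm long, up to about 30 mm high, lying on the bench beside the carrier. Origin under its middle; its x axis points from handle to tip. To be left alone.

How it is judged:
By the outcome, as a careful person would: the job done as asked, in the order asked, and still so for the second after the job is handed in, with the robot touching nothing.
It also fails if it takes over 48 s, if anything falls off the work surface, if the arm or the gripper's body presses on something with over 40 N, if the wrist force passes 120 N, or if a joint passes its speed limit or range.

## Working session

There is one attempt and no reset: what is moved stays moved. The work goes in short steps, Python scripts to look and compute and a tool call to move; the robot and the scene stay as the last step left them, time stands still between calls to the robot, and variables do not carry over. Pictures are saved under pics/ and viewed, and the job is handed in when it is done.

Besides the shell and the picture viewer there is one more tool, called after ">>>" as name(argument=value, ...) on one line, values as JSON. arm_command: Moves the arm, as the interface text tells. Its arguments: {"type":"object","properties":{"deltas":{"type":"array","items":{"type":"object","properties":{"xyz":{"type":"array","items":{"type":"number"}},"turn":{"type":"array","items":{"type":"number"}}}}},"gripper":{"type":"number"},"force":{"type":"number"}},"required":["deltas"]}

```bash
mkdir -p pics; python3 - <<'E'
from cell import *
import cv2
s=read_state();print(s)
for n in ("scene","top","wrist"):
    c=camera(n);cv2.imwrite(f"pics/{n}0.png",c["color"][:,:,::-1]);print(n,{k:v for k,v in c.items() if k!="color"})
E
```

```text
{'clock': 0.0, 'joints': array([ 1.07538790e+00,  3.00508649e-01,  1.52156859e+00,  7.11800931e-06,
        1.32070290e+00, -6.65587031e-02]), 'qd': array([7.78390122e-04, 5.19365473e-04, 6.45567307e-04, 4.46132444e-05,
       4.14133070e-04, 5.32456028e-04]), 'effort': array([-7.33244851e-04, -5.31812918e+01, -3.52722323e+01,  7.07701268e-02,
        2.44856853e-02, -1.41436362e-04]), 'eef_pos': array([228.54811309, 499.95232738, 183.07103322]), 'eef_rot': array([-3.14040825e+00, -8.58585291e-05,  2.71274111e+00]), 'wrist_force': array([0.28532108, 0.08130082, 0.67096315]), 'moment': array([ 0.02877038, -0.00385985,  0.00872895]), 'finger_gap': 94.02514067851583}
scene {'fx': 381.3728098838178, 'fy': 381.3728098838178, 'cx': 279.191658668757, 'cy': 209.35503411019647, 'rvec': array([ 2.11727841,  0.61104723, -0.3303369 ]), 'tvec': array([-507.97824387, -106.20889467,  933.67844011])}
top {'fx': 477.64204457647077, 'fy': 477.64204457647077, 'cx': 279.8530167021002, 'cy': 207.54946758540765, 'rvec': array([ 2.14666525, -2.20245984,  0.08805245]), 'tvec': array([ 34.26398681, 590.40542792, 923.97860574])}
wrist {'fx': 325.19226210127806, 'fy': 325.19226210127806, 'cx': 277.41163323274566, 'cy': 209.06504357358057, 'mount': array([[ 9.52943549e-04, -9.65943449e-01, -2.58751514e-01,
         7.53958007e+01],
       [ 9.99999540e-01,  9.49060162e-04,  1.39920590e-04,
        -5.36635658e-01],
       [ 1.10415376e-04, -2.58751528e-01,  9.65943909e-01,
        -2.01312777e+02],
       [ 0.00000000e+00,  0.00000000e+00,  0.00000000e+00,
         1.00000000e+00]])}
```

View pics/scene0.png

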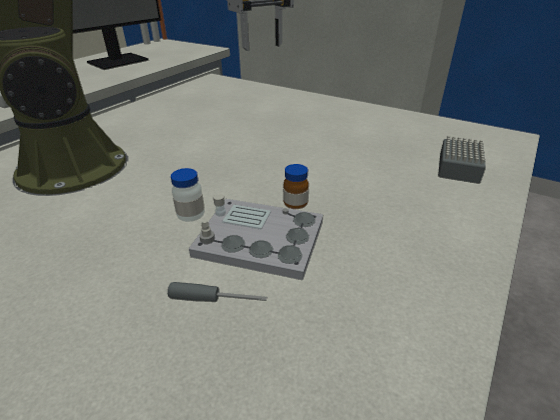

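View pics/top0.png

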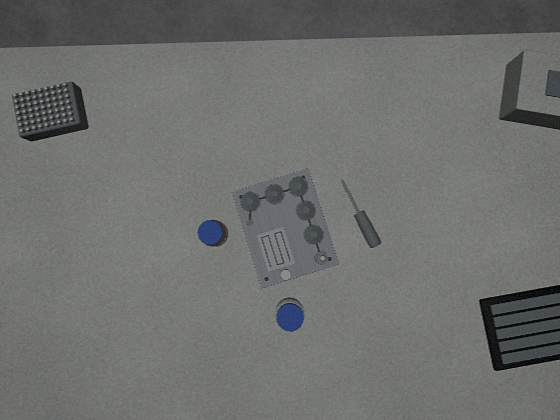

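View pics/wrist0.png

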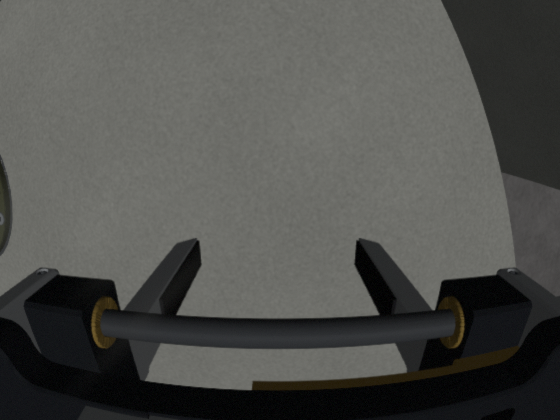

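The scene and top views show the L: inlet at top-view (322,258), valves 1–5 at about (313,234), (305,210), (298,186), (274,193), (250,201). The wrist view shows only bench. Next I'll measure precisely.

```bash
cat > h.py <<'E'
import numpy as np, cv2
def ray_plane(c,uv,z):
    R=cv2.Rodrigues(c["rvec"])[0];t=c["tvec"]
    o=-R.T@t
    d=R.T@np.array([(uv[0]-c["cx"])/c["fx"],(uv[1]-c["cy"])/c["fy"],1.])
    return o+d*(z-o[2])/d[2]
def proj(c,P):
    return cv2.projectPoints(np.float64(P).reshape(-1,3),c["rvec"],c["tvec"],np.array([[c["fx"],0,c["cx"]],[0,c["fy"],c["cy"]],[0,0,1]]),None)[0].reshape(-1,2)
E
python3 - <<'E'
from cell import *
from h import *
c=camera("top");im=c["color"]
cv2.imwrite("pics/topcrop.png",cv2.resize(im[150:340,180:400][:,:,::-1],None,fx=3.5,fy=3.1,interpolation=cv2.INTER_CUBIC))
s=camera("scene")["color"]
cv2.imwrite("pics/scenecrop.png",cv2.resize(s[155:310,150:345][:,:,::-1],None,fx=4,fy=3.8,interpolation=cv2.INTER_CUBIC))
for p in [(322,258),(313,234),(305,210),(298,186),(274,193),(250,201)]:
    print(im[p[1],p[0]], im[p[1]+4,p[0]+4], ray_plane(c,p,37).round(1))
print(im[220,285],im[250,250],im[200,220])
E
```

```text
[136 138 136] [105 106 110] [489.5 -60.4  37. ]
[80 85 88] [67 72 73] [536.6 -44.4  37. ]
[86 86 88] [65 70 73] [584.  -30.2  37. ]
[82 86 89] [70 73 72] [631.8 -17.8  37. ]
[68 76 77] [67 69 71] [619.2  29.9  37. ]
[81 87 90] [67 69 73] [604.6  77.4  37. ]
[104 106 109] [104 106 112] [116 117 113]
```

View pics/topcrop.png

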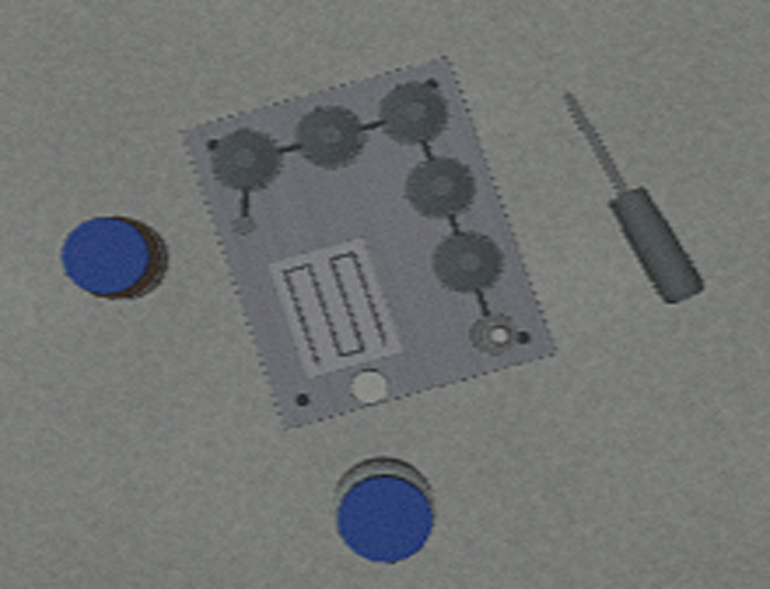

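View pics/scenecrop.png

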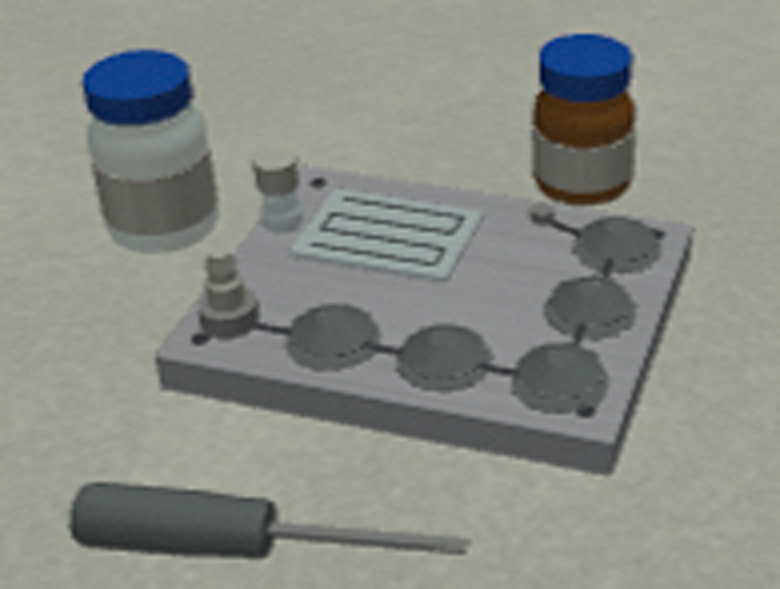

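Top crop: five dark discs in the L; vial at the far-left edge (crop 370,387), clear jar and amber jar on the −x/left sides, screwdriver on the right. Now a precise fit from both cameras.

```bash
cat > fit.py <<'E'
from cell import *
from h import *
V=np.array([[-30,-50],[20,-50],[70,-50],[70,0],[70,50]],float)
def rigid(src,dst):
    a=src-src.mean(0);b=dst-dst.mean(0)
    th=np.arctan2((a[:,0]*b[:,1]-a[:,1]*b[:,0]).sum(),(a*b).sum())
    R=np.array([[np.cos(th),-np.sin(th)],[np.sin(th),np.cos(th)]])
    return th,dst.mean(0)-R@src.mean(0),R
def discs(name,seeds,thr,k):
    c=camera(name);g=cv2.cvtColor(c["color"],cv2.COLOR_RGB2GRAY)
    m=(cv2.GaussianBlur(g,(3,3),0)<thr).astype(np.uint8)
    m=cv2.morphologyEx(m,cv2.MORPH_CLOSE,np.ones((5,5),np.uint8))
    m=cv2.morphologyEx(m,cv2.MORPH_OPEN,cv2.getStructuringElement(cv2.MORPH_ELLIPSE,(k,k)))
    n,l,st,ce=cv2.connectedComponentsWithStats(m)
    out=[]
    for p in seeds:
        i=l[p[1],p[0]]; out.append(ce[i]); print(name,ce[i].round(1),st[i][2:])
    return c,np.array(out)
if __name__=="__main__":
    for name,seeds,thr in (("top",[(313,234),(305,210),(298,186),(274,193),(250,201)],93),("scene",[(233,243),(261,249),(290,254),(297,236),(304,219)],122)):
        c,uv=discs(name,seeds,thr,7)
        W=np.array([ray_plane(c,p,33.5)[:2] for p in uv])
        th,t,R=rigid(V,W);print(name,th,t.round(1),(V@R.T+t-W).round(1).tolist());print((V@R.T+t).round(1).tolist())
E
python3 fit.py; python3 - <<'E'
from cell import *
from h import *
c=camera("scene")["color"]
for p in [(233,243),(261,249),(290,254),(275,240),(304,219),(250,235)]:print(c[p[1],p[0]])
E
```

```text
top [313.5 234.4] [ 20  22 326]
top [305.6 210.3] [ 20  22 316]
top [298.1 185.8] [ 20  22 326]
top [274.  193.6] [ 21  20 320]
top [250.2 201.1] [ 22  22 326]
top 0.2771998560299414 [551.1  10.7] [[0.0, -0.1], [0.3, -0.4], [-0.6, -0.1], [0.1, -0.0], [0.1, 0.6]]
[[535.9, -45.6], [584.0, -31.9], [632.1, -18.2], [618.4, 29.9], [604.7, 78.0]]
scene [274.2 232.2] [ 133  116 4131]
scene [274.2 232.2] [ 133  116 4131]
scene [274.2 232.2] [ 133  116 4131]
scene [274.2 232.2] [ 133  116 4131]
scene [274.2 232.2] [ 133  116 4131]
scene 0.0 [546.8  29. ] [[-70.0, -30.0], [-20.0, -30.0], [30.0, -30.0], [30.0, 20.0], [30.0, 70.0]]
[[516.8, -21.0], [566.8, -21.0], [616.8, -21.0], [616.8, 29.0], [616.8, 79.0]]
[86 93 93]
[87 93 91]
[86 93 91]
[141 142 142]
[88 91 93]
[141 142 142]
```

```bash
sed -i 's/,122)/,108)/' fit.py; python3 fit.py | grep scene -A1; python3 - <<'E'
from cell import *
from h import *
import numpy as np
c=camera("top")
for n,u,z in (("botA",(290,318),92),("botB",(211,232),80),("vial",(286,275),65),("drv",(368,230),15),("tip",(344,181),10),("inlet",(322.5,258),65),("handle end",(378,245),15)): print(n,ray_plane(c,u,z).round(0))
E
```

```text
scene [232.6 243.3] [ 23  17 311]
scene [260.4 248.9] [ 24  17 318]
scene [295.7 211.2] [  37  101 2008]
scene [295.7 211.2] [  37  101 2008]
scene [295.7 211.2] [  37  101 2008]
scene 0.7929725668885506 [536.8  16.5] [[7.3, 12.7], [-5.1, 35.5], [34.9, -51.1], [-0.7, -16.1], [-36.4, 19.0]]
[[551.3, -40.0], [586.4, -4.3], [621.5, 31.3], [585.9, 66.4], [550.3, 101.5]]
botA [384.   6.  92.]
botB [544. 149.  80.]
vial [460.  11.  65.]
drv [ 542. -156.   15.]
tip [ 643. -112.   10.]
inlet [490. -59.  65.]
handle end [ 512. -175.   15.]
```

```bash
sed -i 's/scene",\(.*\),108)/scene",\1,102)/; s/discs(name,seeds,thr,7)/discs(name,seeds,thr,9 if name=="scene" else 7)/' fit.py; python3 fit.py | grep scene -A1; python3 - <<'E'
from cell import *
from h import *
V=[[535.9, -45.6], [584.0, -31.9], [632.1, -18.2], [618.4, 29.9], [604.7, 78.0]]
c=camera("scene");print(proj(c,[v+[33.5] for v in V]).round(1))
E
```

```text
scene [232.5 243.4] [ 22  16 288]
scene [260.5 248.8] [ 22  17 293]
scene [296.  238.3] [ 36  51 881]
scene [296.  238.3] [ 36  51 881]
scene [296.  238.3] [ 36  51 881]
scene 0.215511641410574 [560.1   1.2] [[-2.5, -1.2], [-1.2, -3.9], [11.9, -47.2], [1.2, 1.7], [-9.5, 50.5]]
[[541.5, -54.1], [590.3, -43.4], [639.1, -32.7], [628.5, 16.1], [617.8, 65.0]]
[[231.4 239.4]
 [259.4 244.7]
 [288.4 250.2]
 [296.1 231.8]
 [303.  215.4]]
```

The two views disagree by about 4 px; let me triangulate and check against features.

```bash
python3 - <<'E'
from cell import *
from h import *
s=camera("scene");t=camera("top")
S=[(232.5,243.4),(260.5,248.8),(290,254.3),(297,236),(304,219)];T=[(313.5,234.4),(305.6,210.3),(298.1,185.8),(274,193.6),(250.2,201.1)]
def P(c):
    R=cv2.Rodrigues(c["rvec"])[0];K=np.array([[c["fx"],0,c["cx"]],[0,c["fy"],c["cy"]],[0,0,1]]);return K@np.c_[R,c["tvec"]]
for a,b in zip(S,T):
    X=cv2.triangulatePoints(P(s),P(t),np.float64(a),np.float64(b)).ravel();X=X[:3]/X[3]
    print(X.round(1), ray_plane(s,a,33.5).round(1),ray_plane(t,b,33.5).round(1), (proj(s,X)-a).round(1),(proj(t,X)-b).round(1))
for c in(s,t):
    R=cv2.Rodrigues(c["rvec"])[0]; print("cam at",(-R.T@c["tvec"]).round(0), "axis",R[2].round(3))
# measured TCP / fingertips in scene
st=read_state();print(proj(s,[0,0,0]), proj(s,st["eef_pos"]))
E
```

```text
[536.5 -45.8  25. ] [543.9 -52.9  33.5] [535.9 -45.5  33.5] [[-0.5  0. ]] [[-0.2 -0.2]]
[584.7 -31.6  24.6] [591.5 -39.4  33.5] [583.7 -31.5  33.5] [[-0.4  0. ]] [[-0.2 -0.2]]
[634.1 -18.1  25.3] [639.4 -25.4  33.5] [632.6 -18.1  33.5] [[-0.5  0.1]] [[-0.2 -0.2]]
[619.7  30.2  24.3] [625.5  20.7  33.5] [618.4  29.9  33.5] [[-0.2  0. ]] [[-0.1 -0.1]]
[606.   78.1  25.6] [611.8  69.3  33.5] [604.7  77.3  33.5] [[-0.5  0.1]] [[-0.2 -0.2]]
cam at [ 875. -420.  446.] axis [-0.444  0.687 -0.576]
cam at [509.  15. 972.] axis [ 0.086  0.004 -0.996]
[[ 71.70149728 165.97266299]] [[261.9910507   55.25823894]]
```

```bash
python3 - <<'E'
from cell import *
from h import *
from scipy.spatial.transform import Rotation as Ro
s=camera("scene");st=read_state();R=Ro.from_euler('xyz',st["eef_rot"]).as_matrix();p=st["eef_pos"]
im=s["color"][:,:,::-1].copy()
# inner faces of tips at +-47, outward +-59
pts=[p+R@np.array([x,y,11]) for y in(-59,-47,47,59) for x in (-8,8)]
big=cv2.resize(im[0:110,190:340],None,fx=5,fy=5,interpolation=cv2.INTER_CUBIC)
for u in proj(s,pts): cv2.circle(big,(int((u[0]-190)*5),int(u[1]*5)),3,(0,0,255),-1)
cv2.imwrite("pics/fing.png",big)
print(R.round(2))
t=camera("top");g=cv2.cvtColor(t["color"],cv2.COLOR_RGB2GRAY)
P=np.array([(313.5,234.4),(305.6,210.3),(298.1,185.8),(274,193.6),(250.2,201.1)])
for z in (25,33.5):
    W=np.array([ray_plane(t,q,z)[:2] for q in P]);print(z,np.linalg.norm(np.diff(W,axis=0),axis=1).round(2))
im=t["color"][:,:,::-1].copy()
E
```

```text
[[-0.91  0.42  0.  ]
 [ 0.42  0.91 -0.  ]
 [-0.   -0.   -1.  ]]
25 [50.27 51.25 50.58 49.72]
33.5 [49.82 50.79 50.13 49.28]
```

View pics/fing.png

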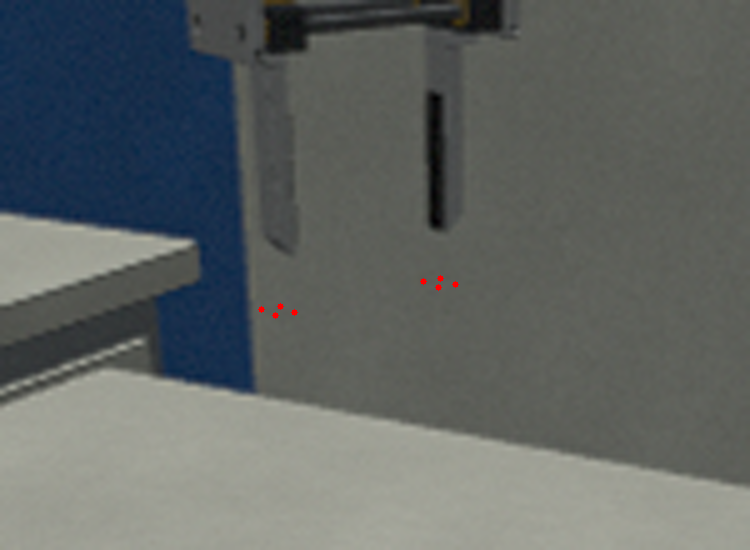

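The scene camera misses the known fingertip position vertically (about 11 px at the gripper, about −4 px at the valves). That view's calibration can't be trusted, so I'll rely on top plus wrist. Closing the fingers and moving to hover.

>>> arm_command(deltas=[{"xyz":[0.03,-0.044,0],"turn":[0,0,-0.15]},{"xyz":[0.03,-0.044,0],"turn":[0,0,-0.15]},{"xyz":[0.03,-0.044,0],"turn":[0,0,-0.15]},{"xyz":[0.03,-0.044,0],"turn":[0,0,-0.15]},{"xyz":[0.03,-0.044,0],"turn":[0,0,-0.15]},{"xyz":[0.03,-0.044,0],"turn":[0,0,-0.115]},{"xyz":[0.03,-0.044,0]},{"xyz":[0.03,-0.044,0]},{"xyz":[0.03,-0.044,0]},{"xyz":[0.03,-0.044,0]},{"xyz":[0.03,-0.044,0]},{"xyz":[0.03,-0.044,0]}], gripper=1, force=20)

```text
validation failed for argument at $.de...
```

>>> arm_command(deltas=[{"xyz":[0,0,0]},{"xyz":[0,0,0]},{"xyz":[0,0,0]}])

```text
validation failed for argument at $.de...
```

```bash
python3 - <<'E'
from cell import *
from h import *
from scipy.spatial.transform import Rotation as Ro
import pickle
s=read_state();print(s["clock"],s["eef_pos"],s["eef_rot"],s["joints"].round(2),s["finger_gap"],s["wrist_force"])
out={"st":s}
for n in ("wrist","top","scene"):
    c=camera(n);out[n]=c;cv2.imwrite(f"pics/{n}1.png",c["color"][:,:,::-1])
pickle.dump(out,open("hov.pkl","wb"))
R=Ro.from_euler('xyz',s["eef_rot"]).as_matrix();tip=s["eef_pos"]+R@[0,0,11]
for n in("top","scene"):print(n,"tip proj",proj(out[n],tip))
E
```

```text
0.9 [228.66138129 500.21118236 183.63078701] [-3.14159134e+00 -1.16414694e-05  2.71281159e+00] [ 1.08  0.3   1.52  0.    1.32 -0.07] 94.0251859529135 [-0.08257758  0.19243701 -0.66538408]
top tip proj [[-11.91268317 430.20814744]]
scene tip proj [[262.13067192  59.35372366]]
```

View pics/wrist1.png

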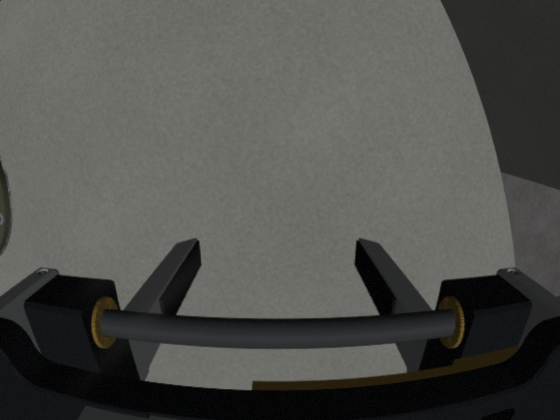

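View pics/scene1.png

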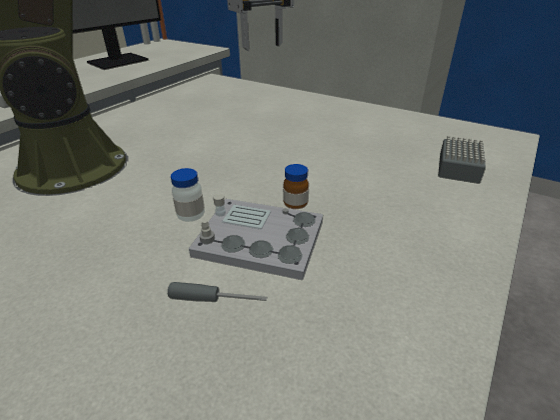

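Views unchanged: the call was refused, probably because every row needs both fields.

>>> arm_command(deltas=[{"xyz":[0.03,-0.044,0.0],"turn":[0.0,0.0,-0.15]},{"xyz":[0.03,-0.044,0.0],"turn":[0.0,0.0,-0.15]},{"xyz":[0.03,-0.044,0.0],"turn":[0.0,0.0,-0.15]},{"xyz":[0.03,-0.044,0.0],"turn":[0.0,0.0,-0.15]},{"xyz":[0.03,-0.044,0.0],"turn":[0.0,0.0,-0.15]},{"xyz":[0.03,-0.044,0.0],"turn":[0.0,0.0,-0.115]},{"xyz":[0.03,-0.044,0.0],"turn":[0.0,0.0,0.0]},{"xyz":[0.03,-0.044,0.0],"turn":[0.0,0.0,0.0]},{"xyz":[0.03,-0.044,0.0],"turn":[0.0,0.0,0.0]},{"xyz":[0.03,-0.044,0.0],"turn":[0.0,0.0,0.0]},{"xyz":[0.03,-0.044,0.0],"turn":[0.0,0.0,0.0]},{"xyz":[0.03,-0.044,0.0],"turn":[0.0,0.0,0.0]}], gripper=1, force=20)

```text
clock: 2.55
eef_pos: [589.5, -29.4, 183.7]
eef_rot: [3.141, 0.0, 1.848]
wrist_force: [-0.2, 0.2, -0.8]
finger_gap: 0.3
```

```bash
cat > look.py <<'E'
from cell import *
from h import *
from scipy.spatial.transform import Rotation as Ro
import pickle,sys
k=sys.argv[1]
s=read_state();print(s["clock"],s["eef_pos"],s["eef_rot"],s["joints"].round(2),s["finger_gap"],s["wrist_force"])
out={"st":s}
for n in ("wrist","top","scene"):
    c=camera(n);out[n]=c;cv2.imwrite(f"pics/{n}{k}.png",c["color"][:,:,::-1])
pickle.dump(out,open(f"hov{k}.pkl","wb"))
R=Ro.from_euler('xyz',s["eef_rot"]).as_matrix();tip=s["eef_pos"]+R@[0,0,11]
for n in("top","scene"):print(n,"tip proj",proj(out[n],tip))
E
python3 look.py 2
```

```text
2.55 [589.50411671 -29.42872061 183.70911088] [3.14135620e+00 2.46353864e-05 1.84768604e+00] [-0.11  0.39  1.4   0.    1.35 -0.39] 0.26158505768538914 [-0.22413337  0.15027426 -0.75642452]
top tip proj [[308.18542865 200.20316481]]
scene tip proj [[259.66298504 171.59030077]]
```

View pics/wrist2.png

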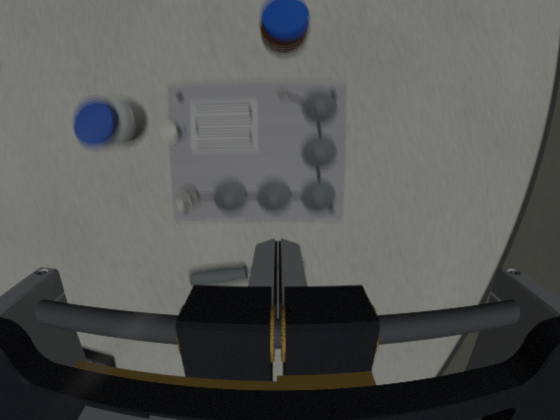

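View pics/scene2.png

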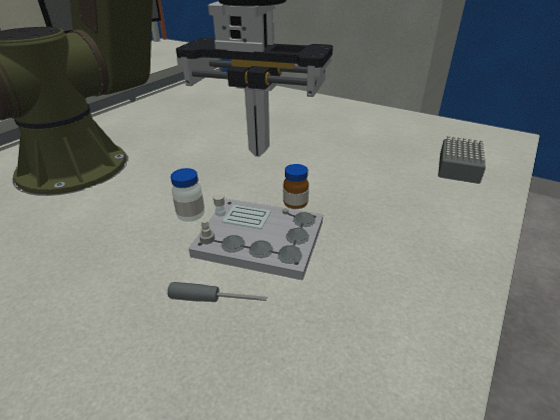

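Wrist view: carrier blurred (still settling); plungers 1–5 near (230,195), (275,195), (318,195), (319,151), (319,105). In scene the tip shows at (259,156) against a predicted 171.6. Retake after settling.

>>> arm_command(deltas=[{"xyz":[0.0,0.0,0.0],"turn":[0.0,0.0,0.0]},{"xyz":[0.0,0.0,0.0],"turn":[0.0,0.0,0.0]}])

```text
clock: 2.95
eef_pos: [588.4, -26.8, 183.9]
eef_rot: [3.141, 0.0, 1.849]
wrist_force: [-0.1, -0.8, 0.6]
finger_gap: 0.4
```

```bash
python3 look.py 3; python3 - <<'E'
import cv2
a=cv2.imread("pics/top3.png");cv2.imwrite("pics/top3c.png",cv2.resize(a[130:300,200:380],None,fx=4,fy=3.5,interpolation=cv2.INTER_CUBIC))
E
```

```text
2.95 [588.36627862 -26.8123962  183.94893899] [3.14128372e+00 4.45054068e-05 1.84908454e+00] [-0.11  0.39  1.4   0.    1.35 -0.39] 0.3717126640620705 [-0.0542243  -0.83229055  0.62788987]
top tip proj [[306.65611137 200.90230217]]
scene tip proj [[260.04452824 170.48443163]]
```

View pics/wrist3.png

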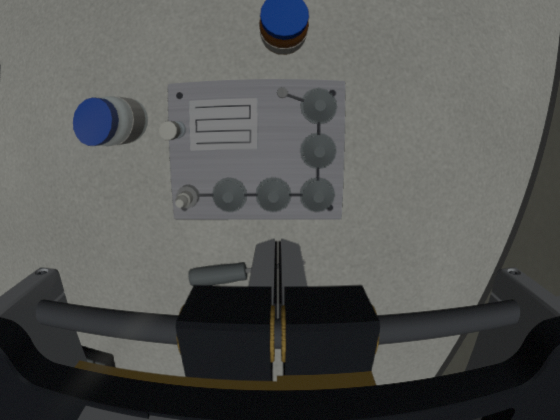

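View pics/top3.png

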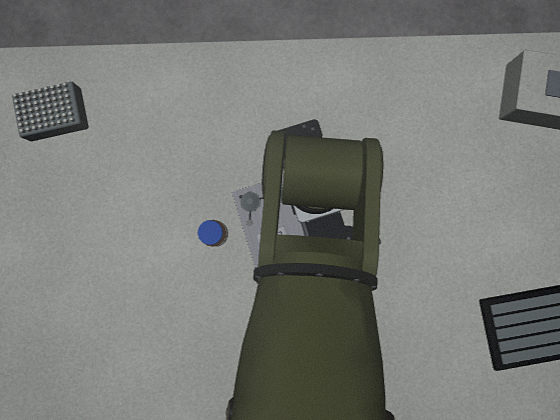

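Wrist view is sharp: plungers at about (229,194), (273,194), (317,194), (318,151), (319,105). The top view is blocked by the arm.

```bash
cat >> h.py <<'E'
from scipy.spatial.transform import Rotation as Ro
def wray(c,st,uv,z):
    d=np.array([uv[0]-c["cx"],uv[1]-c["cy"]]);r=np.hypot(*d);th=r/c["fx"]
    v=np.array([*(d/max(r,1e-9)*np.sin(th)),np.cos(th)])
    R=Ro.from_euler('xyz',st["eef_rot"]).as_matrix();M=c["mount"]
    o=st["eef_pos"]+R@M[:3,3];v=R@M[:3,:3]@v
    return o+v*(z-o[2])/v[2]
def wproj(c,st,P):
    R=Ro.from_euler('xyz',st["eef_rot"]).as_matrix();M=c["mount"]
    p=R.T@(np.array(P)-st["eef_pos"]);q=M[:3,:3].T@(p-M[:3,3]);h=np.hypot(q[0],q[1])
    return np.array([c["cx"],c["cy"]])+q[:2]/max(h,1e-9)*c["fx"]*np.arctan2(h,q[2])
E
cat > wfit.py <<'E'
import pickle,sys
from h import *
from fit import rigid,V
o=pickle.load(open(f"hov{sys.argv[1]}.pkl","rb"));c=o["wrist"];st=o["st"]
g=cv2.GaussianBlur(cv2.cvtColor(c["color"],cv2.COLOR_RGB2GRAY),(3,3),0)
if len(sys.argv)>2: print([int(g[y,x]) for x,y in ((229,198),(273,190),(317,190),(318,151),(250,180),(295,150))])
m=(g<int(sys.argv[3]) if len(sys.argv)>3 else g<88).astype(np.uint8)
m=cv2.morphologyEx(m,cv2.MORPH_CLOSE,np.ones((5,5),np.uint8));m=cv2.morphologyEx(m,cv2.MORPH_OPEN,cv2.getStructuringElement(cv2.MORPH_ELLIPSE,(13,13)))
n,l,s,ce=cv2.connectedComponentsWithStats(m)
P=[]
for p in [(229,194),(273,194),(317,194),(318,151),(319,105)]:
    i=l[p[1],p[0]];P.append(ce[i]);print(ce[i].round(1),s[i][2:])
for z in (25,33.5):
    W=np.array([wray(c,st,p,z)[:2] for p in P]);th,t,R=rigid(V,W)
    print(z,th,t.round(1),"spacing",np.linalg.norm(np.diff(W,axis=0),axis=1).round(2));print((V@R.T+t).round(1).tolist())
print("tip px",wproj(c,st,st["eef_pos"]+[0,0,-11]))
E
python3 wfit.py 3 1
```

```text
[79, 77, 76, 78, 106, 106]
[229.2 194.6] [ 35  34 913]
[273.  194.4] [ 35  34 931]
[317.  194.7] [ 35  35 950]
[317.9 150.5] [ 35  37 989]
[318.7 105.6] [  36   37 1039]
25 0.2793242393424046 [551.3  10. ] spacing [50.12 50.12 50.45 50.07]
[[536.3, -46.4], [584.3, -32.6], [632.4, -18.8], [618.6, 29.3], [604.8, 77.3]]
33.5 0.2793242393424041 [550.7  11. ] spacing [48.93 48.93 49.26 48.89]
[[535.6, -45.4], [583.7, -31.6], [631.7, -17.8], [618.0, 30.3], [604.2, 78.3]]
tip px [278.04555964 234.22915312]
```

Top and wrist agree on xy within 0.5 mm (yaw 0.278). Two things don't fit. The wrist's plunger spacing suggests about 8 mm more height than reported, and the tip shows higher in both wrist and scene than "11 mm ahead of TCP". I'll find the true tip height by a gentle touch on valve 1.

>>> arm_command(deltas=[{"xyz":[-0.0106,-0.0036,0.0],"turn":[0.0,0.0,0.0]},{"xyz":[-0.0212,-0.0071,-0.01],"turn":[0.0,0.0,0.0]},{"xyz":[-0.0211,-0.007,-0.02],"turn":[0.0,0.0,0.0]},{"xyz":[0.0,0.0,-0.03],"turn":[0.0,0.0,0.0]},{"xyz":[0.0,0.0,-0.03],"turn":[0.0,0.0,0.0]},{"xyz":[0.0,0.0,-0.014],"turn":[0.0,0.0,0.0]},{"xyz":[0.0,0.0,-0.005],"turn":[0.0,0.0,0.0]},{"xyz":[0.0,0.0,0.0],"turn":[0.0,0.0,0.0]},{"xyz":[0.0,0.0,0.0],"turn":[0.0,0.0,0.0]}])

```text
clock: 4.22
eef_pos: [536.2, -45.6, 75.6]
eef_rot: [3.14, 0.001, 1.848]
wrist_force: [0.3, -0.0, 0.2]
finger_gap: 0.6
```

```bash
python3 look.py 4; python3 - <<'E'
import cv2
a=cv2.imread("pics/scene4.png");cv2.imwrite("pics/scene4c.png",cv2.resize(a[130:290,160:340],None,fx=4,fy=3.7,interpolation=cv2.INTER_CUBIC))
E
```

```text
4.225 [536.23106047 -45.56730237  75.55315242] [3.14031399e+00 6.10173359e-04 1.84785226e+00] [-0.15  0.39  1.67 -0.    1.08 -0.43] 0.5981890151342777 [ 0.27165819 -0.01802008  0.24188252]
top tip proj [[314.55078041 233.70395931]]
scene tip proj [[230.05384628 224.88336547]]
```

View pics/scene4c.png

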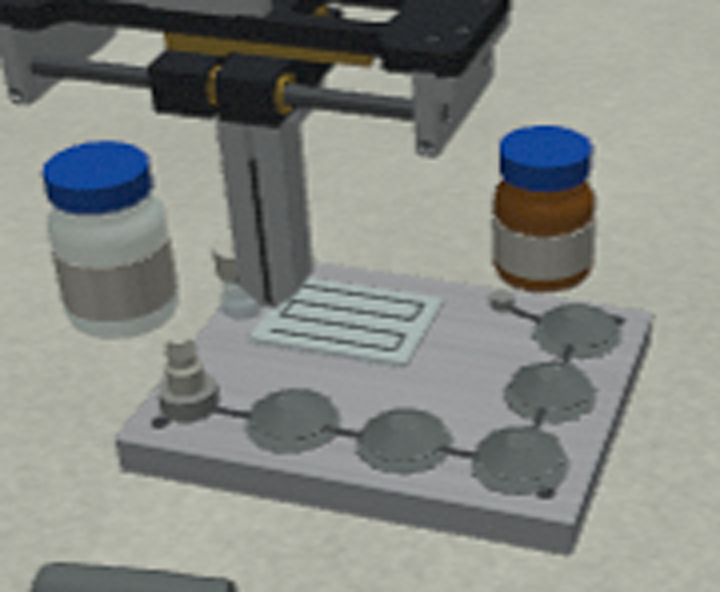

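View pics/wrist4.png

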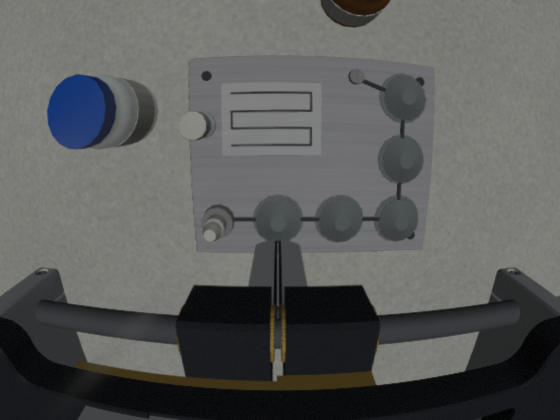

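Scene: tip hovers well above and behind plunger 1 (tip crop (272,302), plunger (292,420)). Wrist: tip edge (278,241), plunger 1 at (278,217). Solving for camera height here.

```bash
python3 - <<'E'
import pickle
from h import *
from fit import V
from scipy.optimize import least_squares
def cents(o,seeds):
    c=o["wrist"];g=cv2.GaussianBlur(cv2.cvtColor(c["color"],cv2.COLOR_RGB2GRAY),(3,3),0)
    m=(g<88).astype(np.uint8);m=cv2.morphologyEx(m,cv2.MORPH_CLOSE,np.ones((5,5),np.uint8));m=cv2.morphologyEx(m,cv2.MORPH_OPEN,cv2.getStructuringElement(cv2.MORPH_ELLIPSE,(13,13)))
    n,l,s,ce=cv2.connectedComponentsWithStats(m);P=[]
    for p in seeds:
        i=l[p[1],p[0]];P.append(ce[i]);print(ce[i].round(1),s[i][2:])
    return np.array(P)
for k,seeds in (("3",[(229,194),(273,194),(317,194),(318,151),(319,105)]),("4",[(278,214),(340,217),(397,217),(400,158),(402,98)])):
    o=pickle.load(open(f"hov{k}.pkl","rb"));P=cents(o,seeds)
    if k=="4":P=P[1:];Vv=V[1:]
    else:Vv=V
    st=o["st"]
    def f(x):
        R=np.array([[np.cos(x[2]),-np.sin(x[2])],[np.sin(x[2]),np.cos(x[2])]]);W=Vv@R.T+x[:2]
        return np.array([wproj(o["wrist"],st,[*w,x[3]]) for w in W]).ravel()-P.ravel()
    r=least_squares(f,[551,10.7,.278,33]);print(k,r.x.round(3),r.fun.round(1))
E
```

```text
[229.2 194.6] [ 35  34 913]
[273.  194.4] [ 35  34 931]
[317.  194.7] [ 35  35 950]
[317.9 150.5] [ 35  37 989]
[318.7 105.6] [  36   37 1039]
3 [5.51237e+02 1.01050e+01 2.79000e-01 2.62190e+01] [-0.1 -0.1 -0.   0.   0.  -0.1  0.2  0.1 -0.1  0. ]
[278.  349.3] [  560   224 67213]
[338.6 218.5] [  50   46 1728]
[396.2 218.5] [  44   47 1595]
[400.2 159.1] [  45   50 1694]
[402.5  97.5] [  45   50 1769]
4 [5.50853e+02 1.00570e+01 2.80000e-01 2.62130e+01] [ 0.   0.2 -0.3 -0.2  0.3 -0.1 -0.   0. ]
```

Both wrist poses give the carrier at (551,10) but rim z≈26 instead of 33.5. So heights are doubtful in the pictures while xy is solid. Guarded descent: stop first just above nominal contact and look.

>>> arm_command(deltas=[{"xyz":[0.0,0.0,-0.01],"turn":[0.0,0.0,0.0]},{"xyz":[0.0,0.0,-0.008],"turn":[0.0,0.0,0.0]},{"xyz":[0.0,0.0,-0.004],"turn":[0.0,0.0,0.0]},{"xyz":[0.0,0.0,0.0],"turn":[0.0,0.0,0.0]}])

```text
clock: 4.88
eef_pos: [535.6, -45.5, 52.2]
eef_rot: [-3.141, -0.0, 1.848]
wrist_force: [-0.8, -0.2, -0.1]
finger_gap: 0.6
```

```bash
python3 look.py 5; python3 - <<'E'
import cv2
a=cv2.imread("pics/scene5.png");cv2.imwrite("pics/scene5c.png",cv2.resize(a[130:290,160:340],None,fx=4,fy=3.7,interpolation=cv2.INTER_CUBIC))
E
```

```text
4.875 [535.59629392 -45.4882682   52.23030341] [-3.14093190e+00 -3.16492546e-04  1.84773599e+00] [-0.15  0.42  1.69  0.    1.03 -0.43] 0.584881686099515 [-0.79122079 -0.17912088 -0.0983871 ]
top tip proj [[313.72821456 234.42194568]]
scene tip proj [[230.94370791 235.75332438]]
```

View pics/scene5c.png

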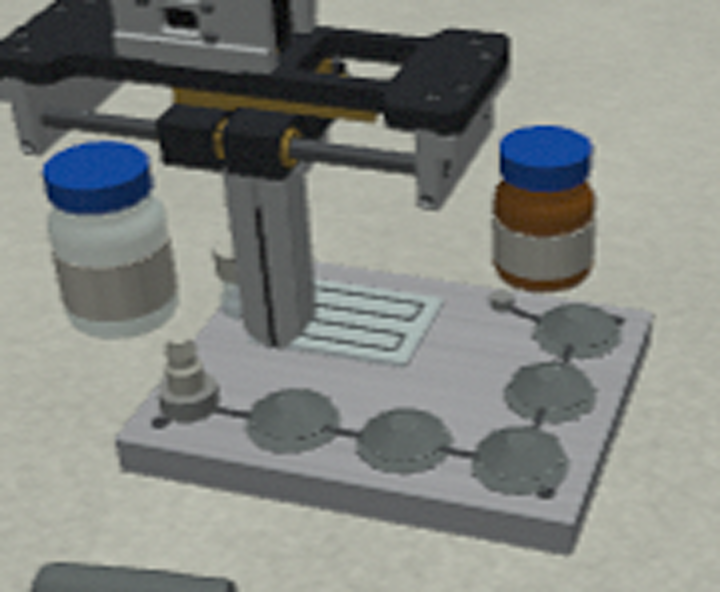

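View pics/wrist5.png

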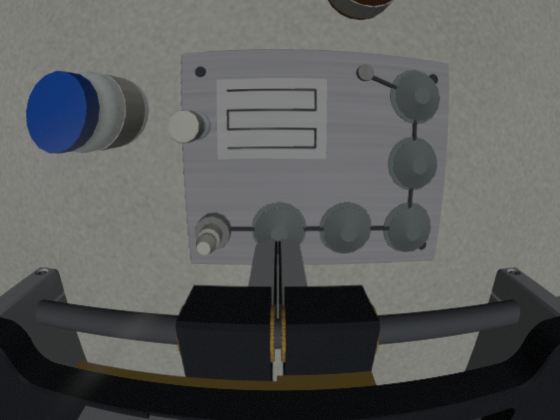

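Scene: tip centre near crop (278,333), plunger 1 top near (292,410), a gap of about 38 mm by scene and about 40 mm by wrist geometry, where the readout says 2 mm. Testing with a small move that is harmless either way (plunger 1 is first).

>>> arm_command(deltas=[{"xyz":[0.0,0.0,-0.002],"turn":[0.0,0.0,0.0]},{"xyz":[0.0,0.0,-0.002],"turn":[0.0,0.0,0.0]},{"xyz":[0.0,0.0,-0.002],"turn":[0.0,0.0,0.0]},{"xyz":[0.0,0.0,0.0],"turn":[0.0,0.0,0.0]}])

```text
clock: 5.52
eef_pos: [535.7, -45.5, 46.5]
eef_rot: [-3.141, -0.0, 1.848]
wrist_force: [-0.5, -0.1, 0.3]
finger_gap: 0.4
```

No force where 3.5 mm of plunger travel was nominally due, so the tip really is higher. Continuing in guarded steps.

>>> arm_command(deltas=[{"xyz":[0.0,0.0,-0.003],"turn":[0.0,0.0,0.0]},{"xyz":[0.0,0.0,-0.003],"turn":[0.0,0.0,0.0]},{"xyz":[0.0,0.0,-0.002],"turn":[0.0,0.0,0.0]},{"xyz":[0.0,0.0,0.0],"turn":[0.0,0.0,0.0]}])

```text
clock: 6.02
eef_pos: [535.7, -45.5, 38.4]
eef_rot: [-3.141, -0.0, 1.848]
wrist_force: [0.5, -1.0, -0.1]
finger_gap: 0.5
```

```bash
python3 look.py 6; python3 - <<'E'
import cv2
a=cv2.imread("pics/scene6.png");cv2.imwrite("pics/scene6c.png",cv2.resize(a[170:290,180:320],None,fx=5,fy=5,interpolation=cv2.INTER_CUBIC))
a=cv2.imread("pics/wrist6.png");cv2.imwrite("pics/wrist6c.png",cv2.resize(a[160:300,170:370],None,fx=4,fy=4,interpolation=cv2.INTER_CUBIC))
E
```

```text
6.025 [535.67865336 -45.48178319  38.44829192] [-3.14128934e+00 -1.29133340e-04  1.84783403e+00] [-0.15  0.44  1.7  -0.    1.01 -0.43] 0.5227144248703914 [ 0.49683051 -1.0358654  -0.07586233]
top tip proj [[313.27561624 234.58786695]]
scene tip proj [[231.65611065 242.06890186]]
```

View pics/scene6c.png

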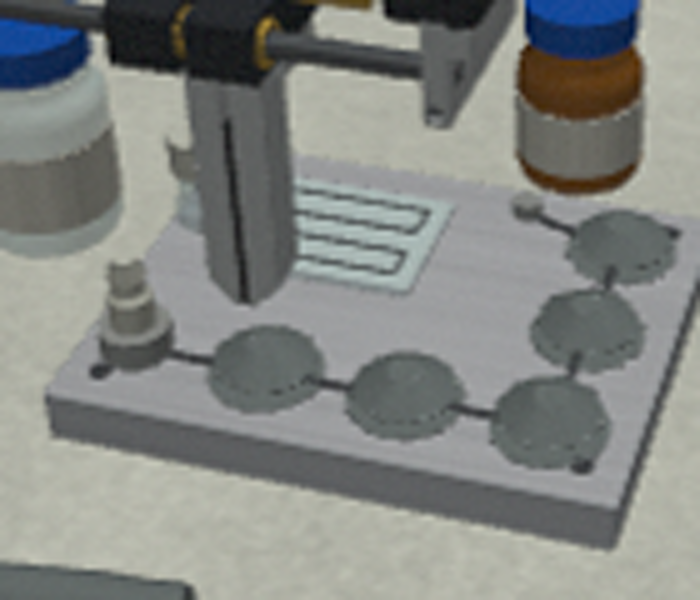

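View pics/wrist6c.png

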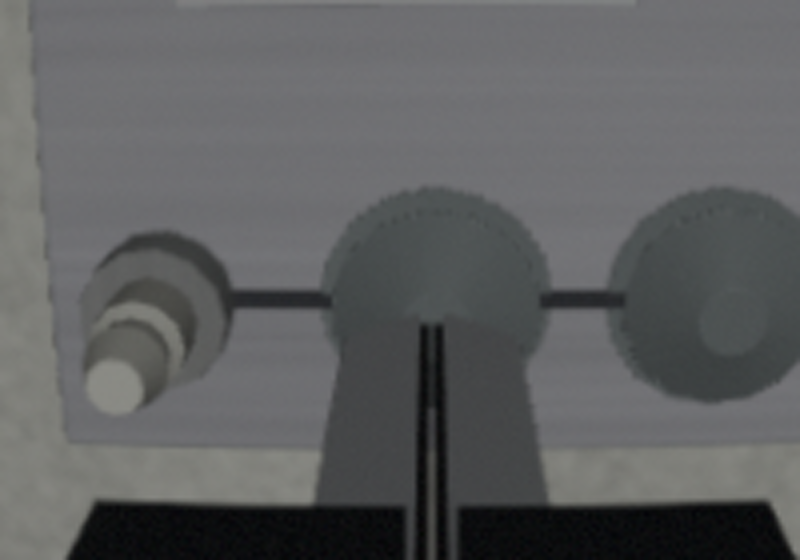

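Still about 22–26 mm gap: scene tip at crop (250,295) against plunger top (266,345); wrist shows the tip edge at 322 over the top centre. Lateral alignment good (seam at 432, plunger 1 centre at 434).

>>> arm_command(deltas=[{"xyz":[0.0,0.0,-0.004],"turn":[0.0,0.0,0.0]},{"xyz":[0.0,0.0,-0.004],"turn":[0.0,0.0,0.0]},{"xyz":[0.0,0.0,-0.003],"turn":[0.0,0.0,0.0]},{"xyz":[0.0,0.0,-0.002],"turn":[0.0,0.0,0.0]},{"xyz":[0.0,0.0,0.0],"turn":[0.0,0.0,0.0]}])

```text
clock: 6.8
eef_pos: [535.7, -45.5, 25.5]
eef_rot: [-3.141, -0.0, 1.848]
wrist_force: [0.5, 0.7, -0.0]
finger_gap: 0.1
```

```bash
cat > crop.py <<'E'
import cv2,sys
k=sys.argv[1]
a=cv2.imread(f"pics/scene{k}.png");cv2.imwrite(f"pics/scene{k}c.png",cv2.resize(a[170:290,180:320],None,fx=5,fy=5,interpolation=cv2.INTER_CUBIC))
a=cv2.imread(f"pics/wrist{k}.png");cv2.imwrite(f"pics/wrist{k}c.png",cv2.resize(a[160:300,170:370],None,fx=4,fy=4,interpolation=cv2.INTER_CUBIC))
E
python3 look.py 7; python3 crop.py 7
```

```text
6.8 [535.70054441 -45.50992421  25.49268035] [-3.14135475e+00 -1.23930970e-04  1.84773394e+00] [-0.15  0.46  1.7   0.    0.98 -0.43] 0.05937462209664243 [ 0.54724196  0.69518164 -0.00446322]
top tip proj [[312.87956205 234.76853439]]
scene tip proj [[232.27114273 247.86604016]]
```

View pics/scene7c.png

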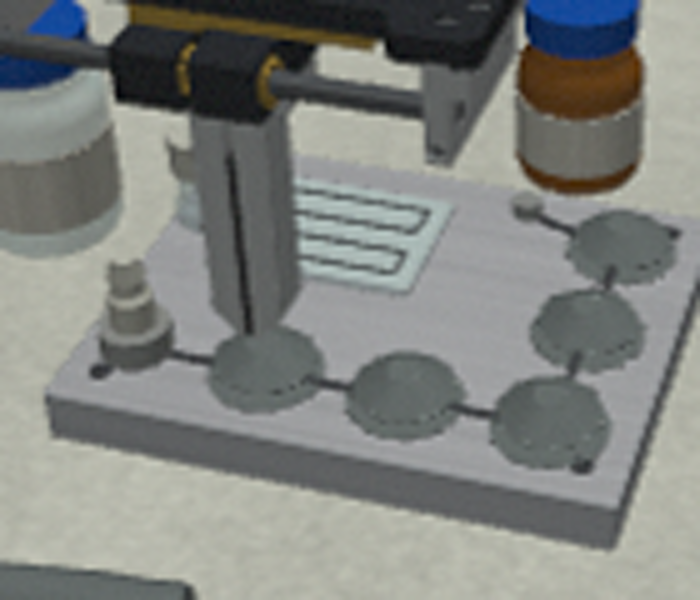

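View pics/wrist7c.png

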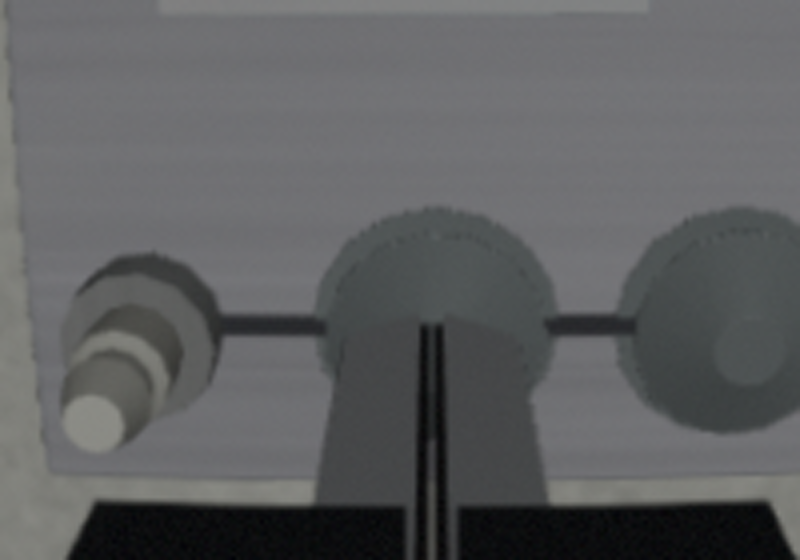

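Scene: tip bottom face centred near crop (256,302), plunger top at (265,345), so 10–17 mm to go. Continue 8 mm with care.

>>> arm_command(deltas=[{"xyz":[0.0,0.0,-0.003],"turn":[0.0,0.0,0.0]},{"xyz":[0.0,0.0,-0.002],"turn":[0.0,0.0,0.0]},{"xyz":[0.0,0.0,-0.002],"turn":[0.0,0.0,0.0]},{"xyz":[0.0,0.0,0.0],"turn":[0.0,0.0,0.0]}])

```text
clock: 7.45
eef_pos: [535.7, -45.5, 18.5]
eef_rot: [-3.141, -0.0, 1.848]
wrist_force: [0.4, -0.0, 0.7]
finger_gap: 0.8
```

```bash
python3 look.py 8; python3 crop.py 8
```

```text
7.45 [535.6806333  -45.48710146  18.45575166] [-3.14130552e+00 -1.46732426e-04  1.84776982e+00] [-0.15  0.47  1.71  0.    0.96 -0.43] 0.8124043896818444 [ 0.40036172 -0.02458897  0.6624826 ]
top tip proj [[312.65048668 234.88139675]]
scene tip proj [[232.59813543 250.94103786]]
```

View pics/scene8c.png

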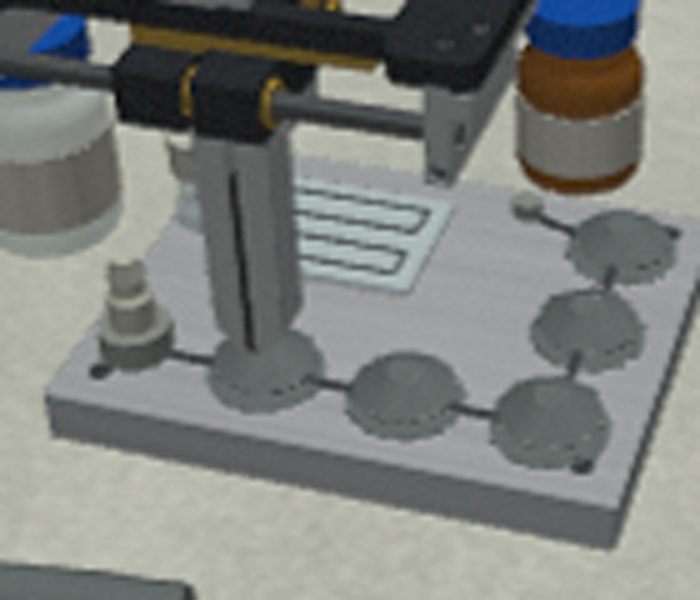

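View pics/wrist8c.png

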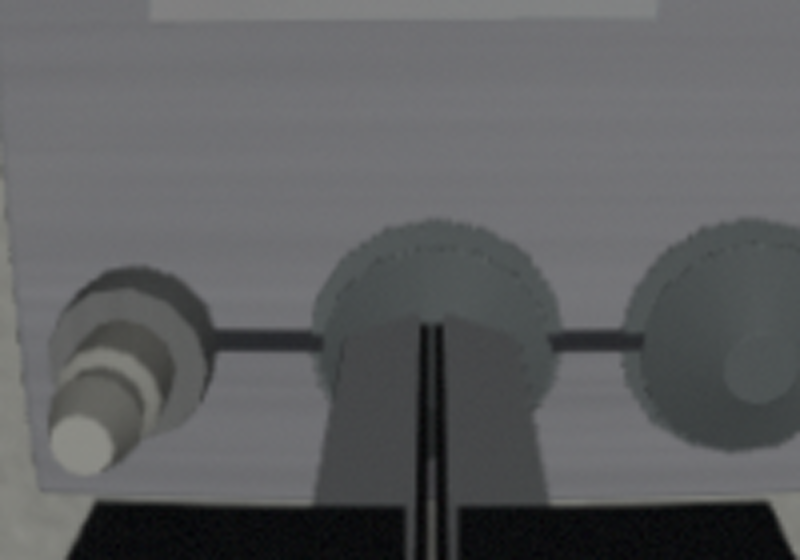

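Gap about 9 mm, lateral error within 3 mm (tip face 25×16 mm covers the 12 mm flat). Down 5 mm more, slower.

>>> arm_command(deltas=[{"xyz":[0.0,0.0,-0.002],"turn":[0.0,0.0,0.0]},{"xyz":[0.0,0.0,-0.0015],"turn":[0.0,0.0,0.0]},{"xyz":[0.0,0.0,-0.0015],"turn":[0.0,0.0,0.0]},{"xyz":[0.0,0.0,0.0],"turn":[0.0,0.0,0.0]}])

```text
clock: 8.1
eef_pos: [535.8, -45.5, 13.5]
eef_rot: [-3.142, -0.0, 1.848]
wrist_force: [-0.3, -0.2, 0.2]
finger_gap: 0.2
```

>>> arm_command(deltas=[{"xyz":[0.0,0.0,-0.001],"turn":[0.0,0.0,0.0]},{"xyz":[0.0,0.0,-0.001],"turn":[0.0,0.0,0.0]},{"xyz":[0.0,0.0,0.0],"turn":[0.0,0.0,0.0]}])

```text
clock: 8.48
eef_pos: [535.9, -45.5, 12.3]
eef_rot: [3.141, 0.0, 1.848]
wrist_force: [-4.4, 0.3, 11.1]
finger_gap: 0.4
```

```bash
python3 look.py 9; python3 crop.py 9
```

```text
8.475 [535.86616082 -45.523795    12.3144367 ] [3.14136963e+00 1.46457306e-04 1.84784374e+00] [-0.15  0.48  1.71 -0.    0.95 -0.43] 0.44812174172091823 [-4.38838322  0.31069004 11.11229932]
top tip proj [[312.47876879 234.87433257]]
scene tip proj [[232.95458613 253.65552856]]
```

View pics/scene9c.png

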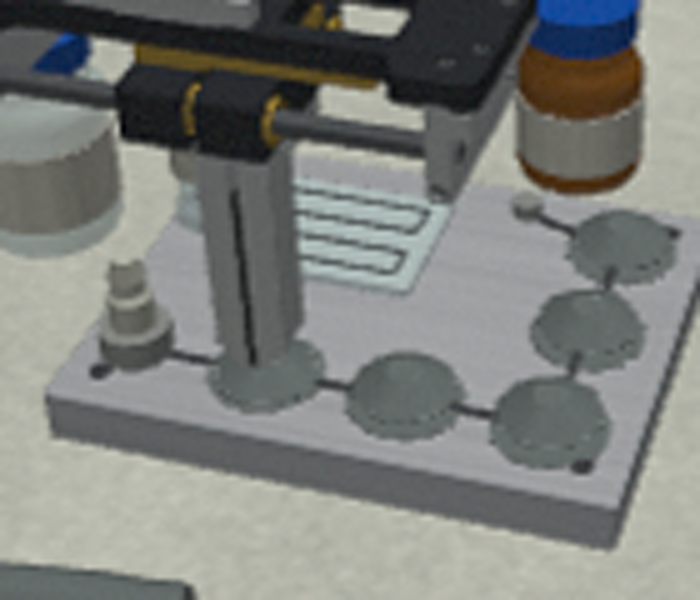

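View pics/wrist9c.png

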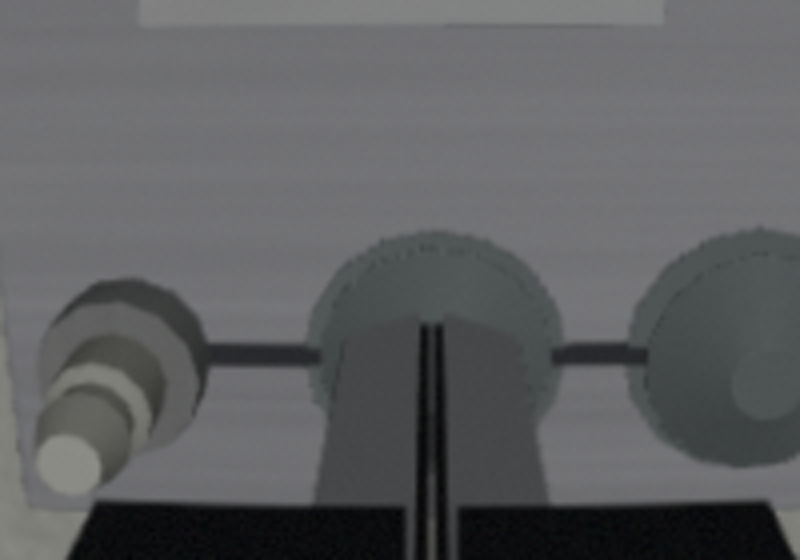

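View pics/scene9.png

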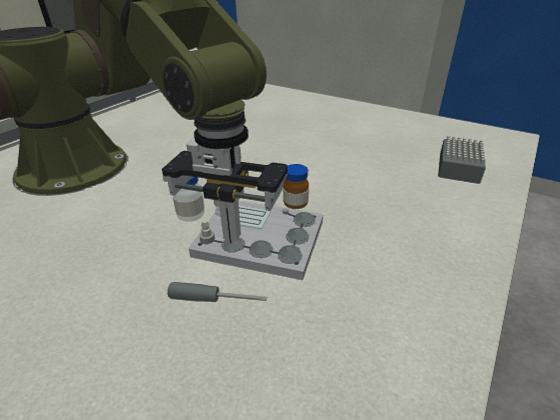

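Contact: about 11 N at readout z 12.3; the tip now sits on plunger 1, and its rim gap in the wrist view shrank compared with plunger 2. Hold and re-read.

>>> arm_command(deltas=[{"xyz":[0.0,0.0,0.0],"turn":[0.0,0.0,0.0]}])

```text
clock: 8.75
eef_pos: [535.9, -45.5, 12.3]
eef_rot: [3.141, 0.0, 1.848]
wrist_force: [-3.1, 0.8, 10.7]
finger_gap: 0.3
```

```bash
python3 - <<'E'
from cell import *
s=read_state();print(s["clock"],s["eef_pos"],s["wrist_force"],s["moment"])
E
```

```text
8.75 [535.86438733 -45.50903864  12.29103321] [-3.09685409  0.79132931 10.72610632] [-0.00659797  0.71559406  0.015293  ]
```

```bash
python3 - <<'E'
import cv2,numpy as np
r=[]
for k in "789":
    a=cv2.imread(f"pics/wrist{k}.png");b=a[205:265,235:400]
    b=cv2.convertScaleAbs(b,alpha=2.2,beta=-60)
    r.append(cv2.resize(b,(780,195*1),interpolation=cv2.INTER_CUBIC))
cv2.imwrite("pics/cmp.png",np.vstack(r))
E
```

```text
(no output)
```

View pics/cmp.png

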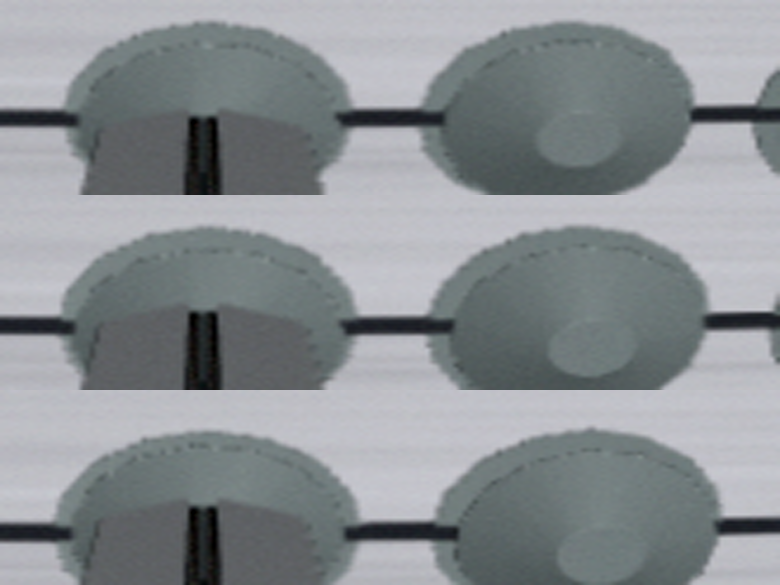

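Plunger 1's side-wall band shrank from about 21 to 13 px (plunger 2 unchanged), so it's roughly half down. Press a bit more and watch the force.

>>> arm_command(deltas=[{"xyz":[0.0,0.0,-0.0005],"turn":[0.0,0.0,0.0]},{"xyz":[0.0,0.0,0.0],"turn":[0.0,0.0,0.0]}])

```text
clock: 9.0
eef_pos: [535.9, -45.5, 12.2]
eef_rot: [3.141, 0.0, 1.848]
wrist_force: [-5.5, 1.3, 16.4]
finger_gap: 0.7
```

```bash
python3 - <<'E'
from cell import *
s=read_state();print(s["clock"],s["eef_pos"],s["wrist_force"],s["moment"])
E
```

```text
9.0 [535.92004717 -45.52990864  12.18978737] [-5.49247597  1.29545923 16.3532757 ] [ 0.05318885  1.19707461 -0.02060894]
```

Stiff (12 N/mm = arm's own compliance), so it's on the hard stop. Readout 12.2 corresponds to tip 34 mm, i.e. the tip is 22 mm behind the reported TCP. I'll lift just above plunger height, move halfway to plunger 2 without touching it, and check plunger 1.

>>> arm_command(deltas=[{"xyz":[0.0,0.0,0.005],"turn":[0.0,0.0,0.0]},{"xyz":[0.0,0.0,0.004],"turn":[0.0,0.0,0.0]},{"xyz":[0.008,0.0023,0.0],"turn":[0.0,0.0,0.0]},{"xyz":[0.008,0.0023,0.0],"turn":[0.0,0.0,0.0]},{"xyz":[0.008,0.0023,0.0],"turn":[0.0,0.0,0.0]},{"xyz":[0.0,0.0,0.0],"turn":[0.0,0.0,0.0]}])

```text
clock: 9.75
eef_pos: [560.2, -38.4, 19.9]
eef_rot: [-3.141, -0.0, 1.848]
wrist_force: [-0.6, -0.5, 0.2]
finger_gap: 0.6
```

```bash
python3 look.py 10; python3 - <<'E'
import cv2,numpy as np
a=cv2.imread("pics/wrist10.png");b=cv2.convertScaleAbs(a[190:290,150:410],alpha=2.2,beta=-60)
w=cv2.resize(b,(780,300),interpolation=cv2.INTER_CUBIC)
a=cv2.imread("pics/scene10.png");s=cv2.resize(a[215:275,190:346],(780,300),interpolation=cv2.INTER_CUBIC)
cv2.imwrite("pics/cmp10.png",np.vstack([w,s]))
E
```

```text
9.75 [560.19595275 -38.36520343  19.85931311] [-3.14144128e+00 -8.95034624e-05  1.84819410e+00] [-0.13  0.51  1.64  0.    0.99 -0.41] 0.6438479881501312 [-0.61159812 -0.52524319  0.20619191]
top tip proj [[308.78210611 222.7842597 ]]
scene tip proj [[246.40468626 252.99526664]]
```

View pics/cmp10.png

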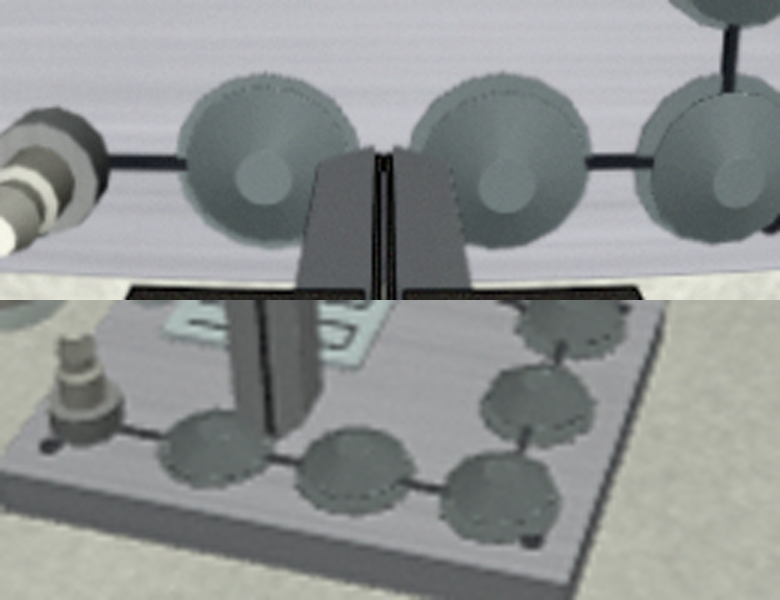

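```bash
cat > topchk.py <<'E'
import pickle,sys
from h import *
from fit import V
o=pickle.load(open(f"hov{sys.argv[1]}.pkl","rb"));th=.2795;R=np.array([[np.cos(th),-np.sin(th)],[np.sin(th),np.cos(th)]])
W=V@R.T+[551.05,10.1]
for i,w in enumerate(W):
    print(i+1,"up",wproj(o["wrist"],o["st"],[*w,31.7]).round(1),"home",wproj(o["wrist"],o["st"],[*w,26.7]).round(1))
E
python3 topchk.py 10
python3 - <<'E'
import cv2,numpy as np
a=cv2.imread("pics/wrist10.png")
g=cv2.convertScaleAbs(a[205:270,205:345],alpha=4,beta=-200)
cv2.imwrite("pics/z10.png",cv2.resize(g,None,fx=5.5,fy=5.5,interpolation=cv2.INTER_CUBIC))
E
```

```text
1 up [237.7 247.5] home [238.6 244.7]
2 up [317.2 247.5] home [316.3 244.6]
3 up [392.2 246. ] home [389.9 243.3]
4 up [399.2 169.8] home [396.4 168.6]
5 up [402.   88.6] home [399.   89.3]
```

View pics/z10.png

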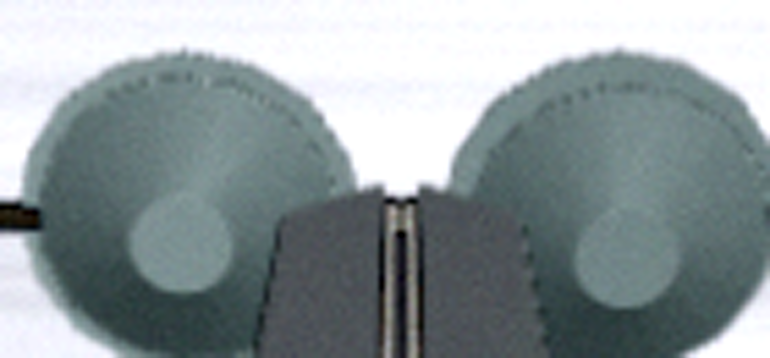

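Plunger 1's flat top sits 2.5 px above plunger 2's position in the image (2.8 px predicted for 5 mm), so together with the stiff stop it is home. On to plunger 2: low pass to its centre, then down to the stop.

>>> arm_command(deltas=[{"xyz":[0.0081,0.0022,0.0],"turn":[0.0,0.0,0.0]},{"xyz":[0.0081,0.0022,0.0],"turn":[0.0,0.0,0.0]},{"xyz":[0.008,0.0022,0.0],"turn":[0.0,0.0,0.0]},{"xyz":[0.0,0.0,0.0],"turn":[0.0,0.0,0.0]},{"xyz":[0.0,0.0,-0.003],"turn":[0.0,0.0,0.0]},{"xyz":[0.0,0.0,-0.002],"turn":[0.0,0.0,0.0]},{"xyz":[0.0,0.0,-0.0015],"turn":[0.0,0.0,0.0]},{"xyz":[0.0,0.0,-0.001],"turn":[0.0,0.0,0.0]},{"xyz":[0.0,0.0,-0.001],"turn":[0.0,0.0,0.0]},{"xyz":[0.0,0.0,0.0],"turn":[0.0,0.0,0.0]}])

```text
clock: 11.15
eef_pos: [584.0, -32.1, 12.3]
eef_rot: [3.142, 0.0, 1.848]
wrist_force: [-5.0, 0.0, 9.8]
finger_gap: 0.2
```

Same stop height and force. Small extra press, lift, on to plunger 3.

>>> arm_command(deltas=[{"xyz":[0.0,0.0,-0.0004],"turn":[0.0,0.0,0.0]},{"xyz":[0.0,0.0,0.0],"turn":[0.0,0.0,0.0]}])

```text
clock: 11.4
eef_pos: [584.0, -32.0, 12.3]
eef_rot: [3.141, 0.0, 1.848]
wrist_force: [-7.3, 1.4, 13.7]
finger_gap: 0.6
```

>>> arm_command(deltas=[{"xyz":[0.0,0.0,0.005],"turn":[0.0,0.0,0.0]},{"xyz":[0.0,0.0,0.0039],"turn":[0.0,0.0,0.0]},{"xyz":[0.012,0.0034,0.0],"turn":[0.0,0.0,0.0]},{"xyz":[0.012,0.0034,0.0],"turn":[0.0,0.0,0.0]},{"xyz":[0.012,0.0034,0.0],"turn":[0.0,0.0,0.0]},{"xyz":[0.0118,0.0034,0.0],"turn":[0.0,0.0,0.0]},{"xyz":[0.0,0.0,0.0],"turn":[0.0,0.0,0.0]}])

```text
clock: 12.28
eef_pos: [632.4, -18.0, 19.6]
eef_rot: [-3.141, -0.0, 1.848]
wrist_force: [-0.2, 0.2, 0.7]
finger_gap: 0.2
```

```bash
python3 look.py 11; cat > cr.py <<'E'
import cv2,numpy as np,sys
k=sys.argv[1]
a=cv2.imread(f"pics/wrist{k}.png");b=cv2.convertScaleAbs(a[80:280,60:420],alpha=2.2,beta=-60)
w=cv2.resize(b,(720,400),interpolation=cv2.INTER_CUBIC)
a=cv2.imread(f"pics/scene{k}.png");s=cv2.resize(a[200:275,190:370],(720,200),interpolation=cv2.INTER_CUBIC)
s=cv2.resize(a[205:275,190:370],(720,200),interpolation=cv2.INTER_CUBIC)
cv2.imwrite(f"pics/cr{k}.png",np.vstack([w,s]))
E
python3 cr.py 11; python3 topchk.py 11
```

```text
12.275 [632.43171192 -17.98547857  19.59116787] [-3.14134671e+00 -1.02239395e-04  1.84832950e+00] [-0.09  0.65  1.41  0.    1.08 -0.36] 0.1566675017435626 [-0.23773124  0.22386952  0.66304027]
top tip proj [[297.6509251  187.52169802]]
scene tip proj [[288.60703958 261.47508998]]
1 up [128.7 244.7] home [131.7 242.1]
2 up [198.9 246.6] home [200.6 243.8]
3 up [277.3 247.3] home [277.3 244.5]
4 up [277.2 167.5] home [277.2 166.3]
5 up [277.1  82. ] home [277.2  83.1]
```

View pics/cr11.png

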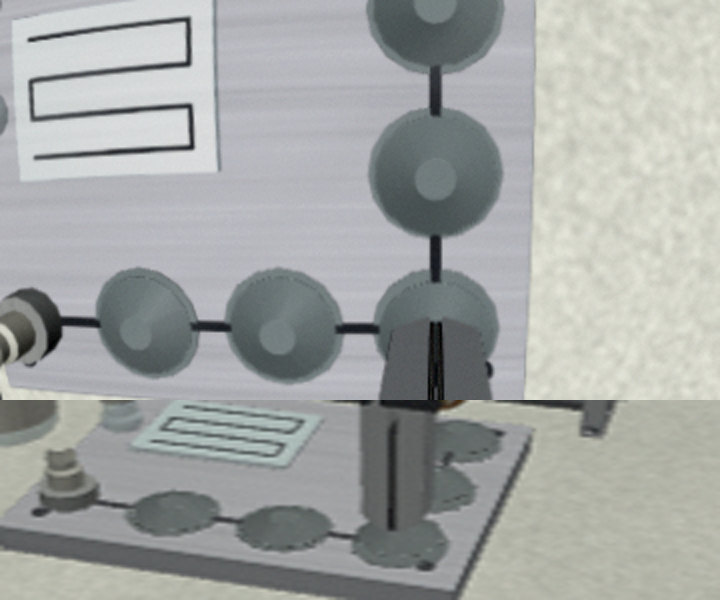

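Plungers 1 and 2 are flat (scene crop), carrier in place, seam aligned with plunger 3 (435,~320). Press plunger 3.

>>> arm_command(deltas=[{"xyz":[0.0,0.0,-0.003],"turn":[0.0,0.0,0.0]},{"xyz":[0.0,0.0,-0.002],"turn":[0.0,0.0,0.0]},{"xyz":[0.0,0.0,-0.0015],"turn":[0.0,0.0,0.0]},{"xyz":[0.0,0.0,-0.001],"turn":[0.0,0.0,0.0]},{"xyz":[0.0,0.0,-0.001],"turn":[0.0,0.0,0.0]},{"xyz":[0.0,0.0,-0.0003],"turn":[0.0,0.0,0.0]},{"xyz":[0.0,0.0,0.0],"turn":[0.0,0.0,0.0]}])

```text
clock: 13.3
eef_pos: [631.9, -18.5, 12.3]
eef_rot: [3.141, 0.0, 1.848]
wrist_force: [-5.3, -0.3, 12.3]
finger_gap: 0.3
```

Plunger 3 at its stop (12.3 N, same height). On to plunger 4 around the corner (−13.7, +48.1).

>>> arm_command(deltas=[{"xyz":[0.0,0.0,0.005],"turn":[0.0,0.0,0.0]},{"xyz":[0.0,0.0,0.004],"turn":[0.0,0.0,0.0]},{"xyz":[-0.0034,0.012,0.0],"turn":[0.0,0.0,0.0]},{"xyz":[-0.0034,0.012,0.0],"turn":[0.0,0.0,0.0]},{"xyz":[-0.0034,0.012,0.0],"turn":[0.0,0.0,0.0]},{"xyz":[-0.0034,0.012,0.0],"turn":[0.0,0.0,0.0]},{"xyz":[0.0,0.0,0.0],"turn":[0.0,0.0,0.0]}])

```text
clock: 14.18
eef_pos: [618.0, 30.6, 20.4]
eef_rot: [-3.142, -0.0, 1.849]
wrist_force: [-0.8, -0.1, 0.6]
finger_gap: 0.1
```

```bash
python3 look.py 12; python3 cr.py 12; python3 topchk.py 12
```

```text
14.175 [617.95002132  30.62154941  20.36880412] [-3.14150342e+00 -3.79037292e-05  1.84902024e+00] [-0.01  0.62  1.46  0.    1.06 -0.29] 0.1218794281048772 [-0.75660754 -0.11875824  0.60722839]
top tip proj [[273.88875383 195.18612726]]
scene tip proj [[295.90528113 242.14447746]]
1 up [141.4 308.4] home [143.8 305. ]
2 up [206.7 312.9] home [208.  309.2]
3 up [278.1 314.6] home [278.1 310.7]
4 up [278.1 247.9] home [278.1 245.1]
5 up [278.2 168.5] home [278.2 167.3]
```

View pics/cr12.png

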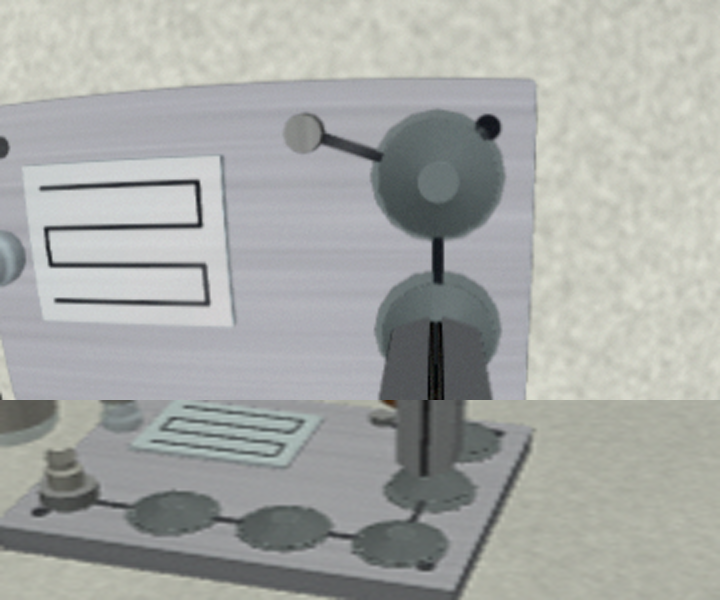

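Plungers 1–3 are flat in scene, carrier unmoved, seam centred on plunger 4. Press.

>>> arm_command(deltas=[{"xyz":[0.0,0.0,-0.003],"turn":[0.0,0.0,0.0]},{"xyz":[0.0,0.0,-0.002],"turn":[0.0,0.0,0.0]},{"xyz":[0.0,0.0,-0.0015],"turn":[0.0,0.0,0.0]},{"xyz":[0.0,0.0,-0.001],"turn":[0.0,0.0,0.0]},{"xyz":[0.0,0.0,-0.001],"turn":[0.0,0.0,0.0]},{"xyz":[0.0,0.0,-0.0005],"turn":[0.0,0.0,0.0]},{"xyz":[0.0,0.0,0.0],"turn":[0.0,0.0,0.0]}])

```text
clock: 15.2
eef_pos: [618.4, 29.4, 12.3]
eef_rot: [3.141, 0.0, 1.848]
wrist_force: [-3.3, -1.6, 11.6]
finger_gap: 0.5
```

Plunger 4 at its stop (11.6 N). On to plunger 5.

>>> arm_command(deltas=[{"xyz":[0.0,0.0,0.005],"turn":[0.0,0.0,0.0]},{"xyz":[0.0,0.0,0.004],"turn":[0.0,0.0,0.0]},{"xyz":[-0.0034,0.012,0.0],"turn":[0.0,0.0,0.0]},{"xyz":[-0.0034,0.012,0.0],"turn":[0.0,0.0,0.0]},{"xyz":[-0.0034,0.012,0.0],"turn":[0.0,0.0,0.0]},{"xyz":[-0.0034,0.012,0.0],"turn":[0.0,0.0,0.0]},{"xyz":[0.0,0.0,0.0],"turn":[0.0,0.0,0.0]}])

```text
clock: 16.08
eef_pos: [604.3, 78.6, 20.3]
eef_rot: [-3.142, -0.0, 1.849]
wrist_force: [0.6, 0.3, 0.1]
finger_gap: 0.4
```

```bash
python3 look.py 13; python3 cr.py 13; python3 topchk.py 13
```

```text
16.075 [604.30420066  78.63557802  20.34215136] [-3.14151520e+00 -3.10054312e-05  1.84912905e+00] [ 0.07  0.6   1.49  0.    1.05 -0.21] 0.4248834894666 [0.60248432 0.31316128 0.11477079]
top tip proj [[250.34883761 202.49991463]]
scene tip proj [[302.61953086 225.59189921]]
1 up [153.4 359.6] home [155.2 355.8]
2 up [213.4 365. ] home [214.4 360.9]
3 up [277.9 367. ] home [277.9 362.8]
4 up [277.9 314.5] home [277.9 310.6]
5 up [277.9 247.8] home [277.9 244.9]
```

View pics/cr13.png

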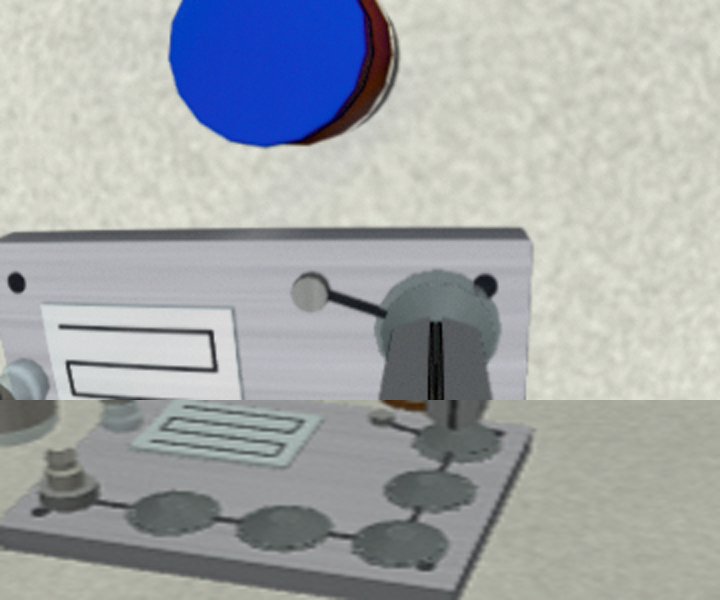

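View pics/scene13.png

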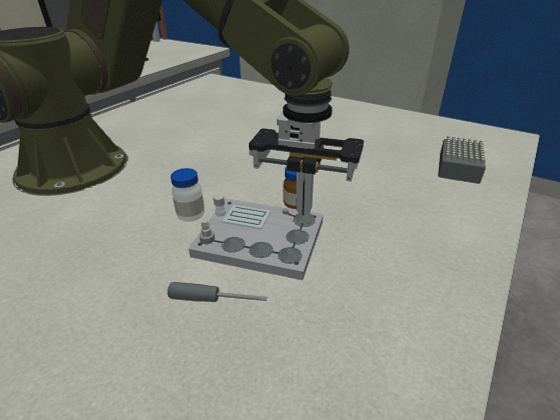

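Seam centred on plunger 5, amber jar well clear (gripper body stays about 130 mm up). Press.

>>> arm_command(deltas=[{"xyz":[0.0,0.0,-0.003],"turn":[0.0,0.0,0.0]},{"xyz":[0.0,0.0,-0.002],"turn":[0.0,0.0,0.0]},{"xyz":[0.0,0.0,-0.0015],"turn":[0.0,0.0,0.0]},{"xyz":[0.0,0.0,-0.001],"turn":[0.0,0.0,0.0]},{"xyz":[0.0,0.0,-0.001],"turn":[0.0,0.0,0.0]},{"xyz":[0.0,0.0,-0.0005],"turn":[0.0,0.0,0.0]},{"xyz":[0.0,0.0,0.0],"turn":[0.0,0.0,0.0]}])

```text
clock: 17.1
eef_pos: [604.8, 77.5, 12.3]
eef_rot: [3.141, 0.0, 1.848]
wrist_force: [-4.8, -2.8, 11.7]
finger_gap: 0.6
```

Plunger 5 at its stop (11.7 N). Lift straight up and back over the carrier to a viewing position for a full check.

>>> arm_command(deltas=[{"xyz":[0.0,0.0,0.006],"turn":[0.0,0.0,0.0]},{"xyz":[0.0,0.0,0.015],"turn":[0.0,0.0,0.0]},{"xyz":[0.0,0.0,0.03],"turn":[0.0,0.0,0.0]},{"xyz":[0.0,0.0,0.04],"turn":[0.0,0.0,0.0]},{"xyz":[0.0,0.0,0.04],"turn":[0.0,0.0,0.0]},{"xyz":[0.005,-0.03,0.0],"turn":[0.0,0.0,0.0]},{"xyz":[0.005,-0.04,0.0],"turn":[0.0,0.0,0.0]},{"xyz":[0.0,-0.04,0.0],"turn":[0.0,0.0,0.0]},{"xyz":[0.0,-0.04,0.0],"turn":[0.0,0.0,0.0]},{"xyz":[0.0,0.0,0.0],"turn":[0.0,0.0,0.0]},{"xyz":[0.0,0.0,0.0],"turn":[0.0,0.0,0.0]}])

```text
clock: 18.48
eef_pos: [614.6, -71.9, 142.8]
eef_rot: [3.141, -0.0, 1.848]
wrist_force: [-0.7, -0.2, 0.2]
finger_gap: 0.4
```

```bash
python3 look.py 14; python3 topchk.py 14; python3 - <<'E'
import cv2
a=cv2.imread("pics/wrist14.png");b=cv2.convertScaleAbs(a[30:270,160:480],alpha=2.2,beta=-60)
cv2.imwrite("pics/w14c.png",cv2.resize(b,None,fx=2.5,fy=2.5,interpolation=cv2.INTER_CUBIC))
a=cv2.imread("pics/scene14.png");cv2.imwrite("pics/s14c.png",cv2.resize(a[155:310,150:345],None,fx=4,fy=3.8,interpolation=cv2.INTER_CUBIC))
E
```

```text
18.475 [614.60403426 -71.862599   142.80944135] [ 3.14120289e+00 -1.45846992e-04  1.84781056e+00] [-0.18  0.49  1.36  0.    1.3  -0.45] 0.4012861021522006 [-0.65535863 -0.21228555  0.16290572]
top tip proj [[330.50887499 187.81954047]]
scene tip proj [[258.18741272 214.43309807]]
1 up [207.6 154.6] home [208.7 154.1]
2 up [258.6 153.7] home [258.9 153.2]
3 up [310.6 153.7] home [310.  153.3]
4 up [311. 102.] home [310.5 102.3]
5 up [310.8  51.3] home [310.3  52.4]
```

View pics/w14c.png

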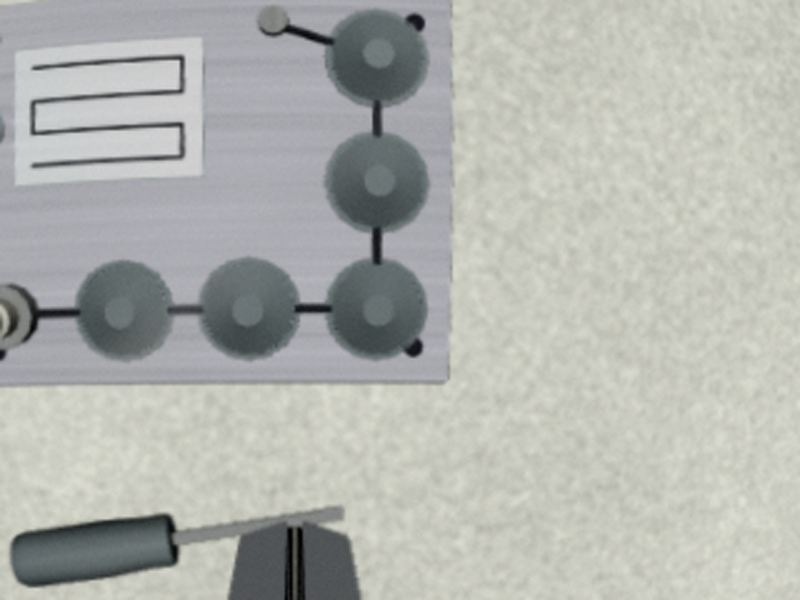

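View pics/s14c.png

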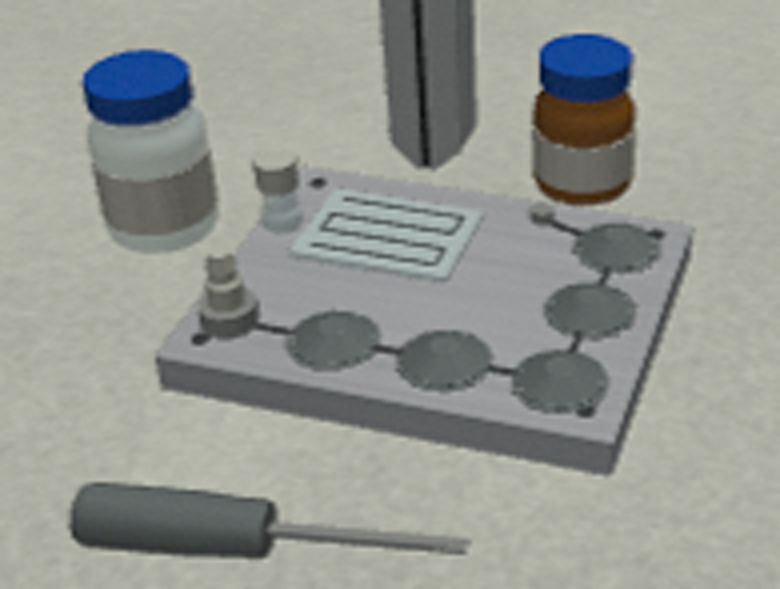

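All five cones are visibly lower than at the start, with carrier, jars, vial and driver where they were. Quantify the drop per plunger between the before and after scene images.

```bash
python3 - <<'E'
import cv2,numpy as np,pickle
from h import *
a=cv2.imread("pics/scene0.png",0).astype(float);b=cv2.imread("pics/scene14.png",0).astype(float)
for i,(u,v) in enumerate([(233,243),(261,249),(290,254),(297,236),(304,219)]):
    def edge(im):
        col=im[v-18:v+3,u-2:u+3].mean(1);col=cv2.resize(col[:,None],(1,col.size*10),interpolation=cv2.INTER_LINEAR).ravel()
        return np.argmax(col<117)/10
    def area(im): return int((im[v-12:v+13,u-14:u+15]<115).sum())
    print(i+1,edge(a),edge(b),round(edge(b)-edge(a),1),area(a),area(b))
c=pickle.load(open("hov14.pkl","rb"))["scene"]
p=proj(c,[[536,-46,39],[536,-46,34],[605,78,39],[605,78,34]]);print((p[1]-p[0])[1],(p[3]-p[2])[1])
d=np.abs(a-b);m=(d>30);m[:170,:]=False;print("changed px",m.sum())
# carrier corners/driver shift by template phase correlation
for n,(x0,y0,x1,y1) in dict(driver=(160,275,275,310),inlet=(190,215,220,245),jarA=(165,165,210,225),jarB=(278,160,315,210),vial=(210,190,228,215),cornerR=(295,255,330,275)).items():
    print(n,np.round(cv2.phaseCorrelate(a[y0:y1,x0:x1],b[y0:y1,x0:x1])[0],2))
E
```

```text
1 10.0 12.0 2.0 354 291
2 9.2 11.1 1.9 361 317
3 0.0 0.0 0.0 418 367
4 0.0 0.0 0.0 412 332
5 0.0 0.0 0.0 373 300
2.2951684068473526 2.215141497353301
changed px 783
driver [-0.   -0.05]
inlet [-0.04 -0.03]
jarA [0.55 0.02]
jarB [0.05 0.07]
vial [0.07 0.69]
cornerR [ 0.03 -0.02]
```

Carrier and driver unshifted; jar A and vial show sub-pixel values worth checking. Retreat to the start side and compare the unobstructed top view.

>>> arm_command(deltas=[{"xyz":[-0.01,0.03,0.03],"turn":[0.0,0.0,0.0]},{"xyz":[-0.035,0.045,0.02],"turn":[0.0,0.0,0.0]},{"xyz":[-0.035,0.05,0.0],"turn":[0.0,0.0,0.0]},{"xyz":[-0.035,0.05,0.0],"turn":[0.0,0.0,0.0]},{"xyz":[-0.035,0.05,0.0],"turn":[0.0,0.0,0.0]},{"xyz":[-0.035,0.05,0.0],"turn":[0.0,0.0,0.0]},{"xyz":[-0.035,0.05,0.0],"turn":[0.0,0.0,0.0]},{"xyz":[-0.035,0.05,0.0],"turn":[0.0,0.0,0.0]},{"xyz":[-0.035,0.05,0.0],"turn":[0.0,0.0,0.0]},{"xyz":[-0.035,0.05,0.0],"turn":[0.0,0.0,0.0]},{"xyz":[-0.03,0.05,0.0],"turn":[0.0,0.0,0.0]},{"xyz":[0.0,0.03,0.0],"turn":[0.0,0.0,0.0]}])

```text
clock: 20.12
eef_pos: [256.7, 485.0, 192.6]
eef_rot: [3.141, -0.0, 1.852]
wrist_force: [0.9, -1.1, 0.1]
finger_gap: 0.0
```

>>> arm_command(deltas=[{"xyz":[0.0,0.0,0.0],"turn":[0.0,0.0,0.0]},{"xyz":[0.0,0.0,0.0],"turn":[0.0,0.0,0.0]},{"xyz":[0.0,0.0,0.0],"turn":[0.0,0.0,0.0]},{"xyz":[0.0,0.0,0.0],"turn":[0.0,0.0,0.0]}])

```text
clock: 20.62
eef_pos: [259.9, 482.1, 192.6]
eef_rot: [3.141, -0.0, 1.847]
wrist_force: [0.5, -0.4, -0.2]
finger_gap: 0.5
```

```bash
python3 look.py 15; python3 - <<'E'
import cv2,numpy as np
for n,B in (("top",dict(jarA=(268,290,312,335),jarB=(190,212,232,252),vial=(278,266,294,284),driver=(335,172,388,255),carrier=(228,160,345,292),inlet=(312,248,334,268))),("scene",dict(jarA=(165,165,210,225),vial=(210,190,228,215),jarB=(278,160,315,210),driver=(160,275,275,310)))):
    a=cv2.imread(f"pics/{n}0.png",0).astype(np.float32);b=cv2.imread(f"pics/{n}15.png",0).astype(np.float32)
    for k,(x0,y0,x1,y1) in B.items():
        A=a[y0:y1,x0:x1];Bb=b[y0:y1,x0:x1];W=cv2.createHanningWindow((x1-x0,y1-y0),cv2.CV_32F)
        print(n,k,np.round(cv2.phaseCorrelate(A,Bb,W)[0],2),"meanabs",round(float(np.abs(A-Bb).mean()),1))
E
python3 fit.py | sed -n 1,7p
```

```text
20.625 [259.8692403  482.12421892 192.62052308] [ 3.14132094e+00 -2.40222228e-04  1.84705755e+00] [ 1.01  0.29  1.52 -0.    1.34  0.73] 0.46792899067207405 [ 0.52872211 -0.42653577 -0.24641876]
top tip proj [[ -3.60201467 411.93065467]]
scene tip proj [[267.6481015   58.83593642]]
top jarA [0.49 0.57] meanabs 2.9
top jarB [ 0.49 -0.04] meanabs 2.8
top vial [-0.05  0.02] meanabs 0.9
top driver [ 0.03 -0.13] meanabs 2.6
top carrier [0.03 0.52] meanabs 2.7
top inlet [-0.08  0.1 ] meanabs 2.7
scene jarA [ 0.62 -0.  ] meanabs 0.5
scene vial [0.06 0.6 ] meanabs 0.5
scene jarB [-0.05  0.02] meanabs 1.5
scene driver [-0.07 -0.05] meanabs 1.1
top [313.4 234.4] [ 20  22 325]
top [305.6 210.1] [ 20  21 310]
top [298.1 186.1] [ 20  23 329]
top [274.  193.7] [ 21  21 322]
top [250.2 201.1] [ 22  22 328]
top 0.27580788267480755 [551.1  10.8] [[0.0, -0.1], [-0.1, -0.4], [-0.1, -0.1], [0.2, -0.0], [-0.0, 0.7]]
[[535.8, -45.5], [583.9, -31.9], [632.0, -18.3], [618.4, 29.9], [604.8, 78.0]]
```

View pics/scene15.png

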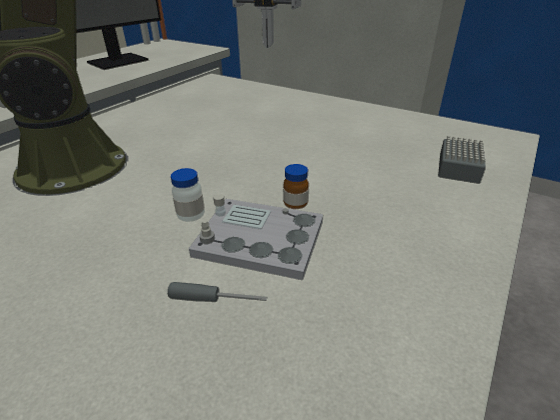

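Unchanged: carrier refit within 0.1 mm of the start, jar A and vial differ only by noise (0.5 grey levels), and the hand is far away. Handing in.

```bash
python3 -c "
from cell import *
print(sign_off())"
```

```text
the job is handed in; nothing more can be done
None
```

All five valve plungers are closed, in order from the inlet round the corner to the outlet. The hand is parked well clear, and I handed the job in at about 20.7 s.

**How it was done:** I used closed fingertips, but as low hops from plunger to plunger rather than one continuous slide. Each one was pressed straight down at its centre, which kept side load off the loose carrier. Each ended on a stiff stop at the same readout height (12.2–12.3 mm) under about 12–16 N; the highest side force I read was about 7 N.

**Last checks:**
- **Plungers:** the scene view shows all five lower than at the start. The measured drop was about 2.0 px for plungers 1 and 2, against 2.2–2.3 px expected for full travel (each may have started up to 1 mm down). That measurement failed for plungers 3–5, so for those I rely on the pictures and the matching stop height and force.
- **Carrier:** its position after the job is within about 0.1 mm of the start, and its yaw within about 0.001 rad.
- **Jars, vial and screwdriver:** no visible movement. Image correlation gave about 0.5 px for jar A and the vial in scene, and for both jars and the carrier in top. I took these as artefacts, because the image differences were at noise level and the carrier refit showed no shift.

**What disagreed:** the fingertips are really about 22 mm behind the reported TCP, not 11 mm ahead of it. The scene and wrist cameras also put the carrier about 7–8 mm too low. I therefore set the pressing height by touch on plunger 1 and did not rely on the stated numbers.

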